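Stop the cassette lift and load the wafer cassette

ROBOT

A 6-joint arm with a two-finger parallel gripper is mounted at the origin on the work surface. World frame = base frame: x ahead of the robot, y to its left, z up, the work surface at z = 0. Lengths are in m, angles in degrees, forces in N, time in s.
With the tool pointing down it reaches from about 0.3 to 0.75 m from the base axis. Payload 8.5 kg.
Tool frame: the origin (TCP) lies on the centre line of the jaws, within the pads' length; the fingertips stand 19 mm ahead of it and the grasp point (between the pads) is the TCP (ctrl.tip_extent is the distance from the TCP to the fingertips, in m); y points along the fingers, z is the direction in which the jaws open and shut, and the axes are right-handed (so a half turn about y gives the same grasp; the last joint's range is limited). The gripper opens to 85 mm and grips with 20 to 120 N. Pads are 22 mm wide; open, the fingers measure 114 mm over their backs; the gripper's body (76 mm by 85 mm) begins 54 mm behind the grasp point. The pads swing forward as they close: fully open they stand 13 mm farther back than shut.
Start: joints at [57.909, 21.807, 74.336, -0, 83.858, -12.336], TCP at [0.186, 0.518, 0.25] pointing down, gripper open.
Joint ranges: [-178.18, 178.18], [-50.72, 133.34], [12.68, 142.11], [-81.47, 261.47], [9.98, 163.14], [-165.26, 165.26]. Speed limits (degrees/s): [136.94, 136.94, 180, 180, 180, 180].

INTERFACE

Orientations are given as [roll, pitch, yaw] about the fixed x, y, z axes, in that order (R = Rz(yaw) Ry(pitch) Rx(roll)).
In Python, from workcell import ctrl gives the robot as it stands. The module is installed in compiled form; this text tells all that it offers.
- The arm moves only by the tool arm_command, never from a script. Its argument "series" is text: rows parted by semicolons, each of 5 numbers parted by spaces: the shift along the tool's x, y, z in cm, then the turn about the tool's y in degrees, then the finger opening in cm, from 0 to 8.54. A call has 1 to 10 rows; each row is the pose to reach, as a shift and turn from the pose commanded when the call began, along the tool's axes at that moment; what a row does not reach only later rows make up. A row lasts 1/10 s, in which the tool goes at most 50 mm and 8.59 degrees, less where a joint would pass 70% of its speed; a pose out of reach is approached as far as the arm can. A call with a gripper value outside its range is refused whole. The fingers move at their own pace and stop on an object; the grip force is fixed at half the most. Time passes only in rows, so rows that repeat a pose let the fingers close. It gives the time, the measured TCP pose, the force and the opening at its end, in the units of the state.
- ctrl.sense(): the state, without advancing time (a new reading comes with each control period).
- ctrl.camera(name): name is "scene" or "side" or "wrist"; returns a dict with "frame" (480x640x3 uint8, blue, green, red), "range_z" (480x640 float32, m along the optical axis (not along the pixel's ray), 0 where there is no reading), "mtx" (3x3 intrinsics, pixels), "extrinsics" (4x4, takes a point from camera to world coordinates); the wrist camera has in their place "hand_eye" (4x4, takes a point from camera to tool coordinates, whose origin is the TCP and whose axes are the tool frame's). Camera axes: x right, y down, z forward; pixel columns grow to the right and rows downward; lengths in m; the calibration is good to about 2 mm. The wrist camera is an equidistant fisheye: a pixel r from the principal point sees the ray r / f radians off the axis. A picture is of the moment at which its call begins: read the wrist's pose just before it.
- ctrl.job_done(): hands the job in, once; it reports no verdict.
The state is a dict: "t": time; "joint_pos": joint angles; "qvel": joint speeds; "tau": joint torques, N m; "position": TCP position; "tool_rot": TCP orientation; "ft_force": force on the tool from outside, world axes, zero at the start; "wrist_torque": the same for the moment, N m; "opening": opening from 0.0 (shut) to 1.0 (fully open).
Only numpy, scipy, OpenCV 4.12 (cv2) and the standard library are available. Lean on these libraries where they do the work, as an engineer would, in place of code of your own. Each camera call takes 0.05 s, during which the arm holds its last target.

TASK

Both three-position jog toggles on the cassette lift's console have been left on. Set each one to its centre off position, without throwing it through to the opposite side, and leave both off; only then load the wafer cassette onto the lift's sloping platform: seated flat between the side guides and down against the low stops, its open side facing up the slope. Do not tip the cassette far over or drop it, and leave the emergency stop and the other things alone.

Things in the scene. Friction and masses are not known exactly. Their poses are not given: they have to be found in the camera images.
- console: Control console: white wedge 250 wide, 210 deep, 35 high in front and 142 behind, its aluminium face sloping 30 degrees towards the robot. On the face, left to right: two identical black toggles 80 apart (lift and tilt, either may be the left one), then 70 further the emergency stop. Origin: centre of its underside.
- lift_base (a point): Pivot of the lift toggle, on the console's sloping face. x: up the face, away from the robot; y: level, to the left; z: straight out of the face. Around it a black base plate 84 (x) by 54 (y), 3 thick, with a nut 22 across, 9 high; nothing else stands higher than 3 within 70 up or down the slope.
- tilt_base (a point): The same point for the tilt toggle; axes and surroundings as for lift_base.
- lift_lever (a joint): Angle (rad) of the lift toggle's lever about y of lift_base; 0: straight out of the face, the centre off detent; positive leans up the face. Stops at -0.36 and 0.36; starts at +0.36. Sprung cam: about 0.2 N m (5 to 10 N on the lever) brings it in from an end; within 0.15 of 0 it snaps to 0 by itself and stays; 0.17 N m pushes it out again, and beyond 0.15 it snaps to that end.
- tilt_lever (a joint): The tilt toggle's lever about y of tilt_base, the same in all but that it starts at the lower end, -0.36.
- lift_tip (a point): End of the lift toggle's lever, 52 from the pivot. The lever is a round black bat handle: 13 thick from 40 to 48 out, tapering to 10 at 18 out; below that a 7 mm steel shaft.
- tilt_tip (a point): End of the tilt toggle's lever, the same shape.
- estop (a joint): Travel of the emergency stop (m), 0 out, 0.006 pressed: a red mushroom head 40 wide on a black collar, standing 33 off the console's face; a bystander.
- platform_seat (a point): Middle of the seat on the lift's sloping aluminium platform (128 x 150), 115 above the bench. z: out of the surface, 24 degrees from vertical towards the robot; x: up the slope. Two stop blocks 18 high have faces at x = -50; side guides 12 high, flared above to 21, at y = -62 and 62; upper end open. A seated cassette's origin lies here, with 3 sideways play.
- cassette: Black wafer cassette standing on the bench, 100 (x) by 118 (y) by 140 high, 0.2 to 0.45 kg, dark wafers lying level in it. Origin: centre of its underside; z up; x towards its open side, where the wafers show. On its top is a grey bridge handle.
- cassette_handle (a point): Centre of the handle's bar, 170 above the underside and on the cassette's z axis. The bar runs along the cassette's y, 98 long, 12 thick (x) and 20 high, on two end posts 88 apart; under it is 20 free down to the cassette's top.
- cassette_front (a point): Centre of the cassette's open side (50 ahead of its axis in x, 70 up).
- wafer_case: Round flat white wafer case, 120 across and 22 high, lying loose; a bystander. Origin at the centre of its underside.
- rinse_bottle: White plastic bottle with a spout, 64 across and 185 high, standing loose; a bystander. Origin at the centre of its underside.
- tweezers: Steel wafer tweezers, 140 long, 8 high, lying loose; a bystander. Origin at the middle, on the bench.
There are look-alikes about, which are no part of the job. Several things have the shape of the cassette; the one meant has the colours described above.

How it is judged:
By the outcome, as a careful person would: the job done as asked, in the order asked, and still so for the second after the job is handed in, with the robot touching nothing.
It also fails if it takes over 66 s, if anything falls off the work surface, if the arm or the gripper's body presses on something with over 40 N, if the wrist force passes 120 N, or if a joint passes its speed limit or range.

## Working session

There is one attempt and no reset: what is moved stays moved. The work goes in short steps, Python scripts to look and compute and a tool call to move; the robot and the scene stay as the last step left them, time stands still between calls to the robot, and variables do not carry over. Pictures are saved under pics/ and viewed, and the job is handed in when it is done.

Besides the shell and the picture viewer there is one more tool, called after "Emit:" in YAML: its name, and indented under it one key for each argument. arm_command: Moves the arm, as the interface text tells. Its arguments: {"type":"object","properties":{"series":{"type":"string"}},"required":["series"]}

```bash
mkdir -p pics; ls; cat > h.py <<'E'
import numpy as np,cv2,pickle
from workcell import ctrl
def snap(n,tag):
    s=ctrl.sense(); c=ctrl.camera(n); c['s']=s
    pickle.dump(c,open(f'{n}_{tag}.pkl','wb')); cv2.imwrite(f'pics/{n}_{tag}.png',c['frame']); return c
E
python3 - <<'E'
from h import *
print(ctrl.sense())
for n in('scene','side','wrist'):
    c=snap(n,'0'); print(n,c['mtx'].tolist(),c.get('extrinsics',c.get('hand_eye')).round(3).tolist(),(c['range_z']>0).mean())
E
```

```text
pics
{'t': 0.0, 'joint_pos': array([ 5.79103081e+01,  2.18424403e+01,  7.43852334e+01,  8.93549853e-04,
        8.38577869e+01, -1.23351328e+01]), 'qvel': array([-0.03932204,  0.00845623, -0.15669208,  0.03035409, -0.04809961,
        0.1159187 ]), 'tau': array([-7.53441827e-05, -4.48471642e+01, -2.31276405e+01, -1.96437172e-04,
        4.81726442e-03, -7.45991343e-06]), 'position': array([0.18574483, 0.51740604, 0.24969534]), 'tool_rot': array([-9.00832980e+01,  1.91246690e-02, -1.97546692e+01]), 'ft_force': array([ 0.05522461,  0.16435002, -0.20837251]), 'wrist_torque': array([-0.0003608 , -0.00345897,  0.01411888]), 'opening': 0.9974613899140611}
scene [[494.60954215436294, 0.0, 321.01555089222074], [0.0, 494.60954215436294, 234.26558826314402], [0.0, 0.0, 1.0]] [[-0.617, 0.472, -0.63, 1.177], [0.787, 0.364, -0.497, 0.623], [-0.005, -0.803, -0.596, 0.787], [0.0, 0.0, 0.0, 1.0]] 0.9961067708333333
side [[482.1013258793476, 0.0, 317.05091120317053], [0.0, 482.1013258793476, 247.79573063467706], [0.0, 0.0, 1.0]] [[0.999, -0.027, 0.023, 0.449], [-0.035, -0.7, 0.714, -0.731], [-0.003, -0.714, -0.7, 0.913], [0.0, 0.0, 0.0, 1.0]] 0.9961295572916666
wrist [[371.64829954431775, 0.0, 316.62508609945064], [0.0, 371.64829954431775, 244.1763599397639], [0.0, 0.0, 1.0]] [[0.001, 0.962, 0.274, -0.069], [-0.001, -0.274, 0.962, -0.123], [1.0, -0.001, 0.001, 0.001], [0.0, 0.0, 0.0, 1.0]] 0.99177734375
```

View pics/scene_0.png

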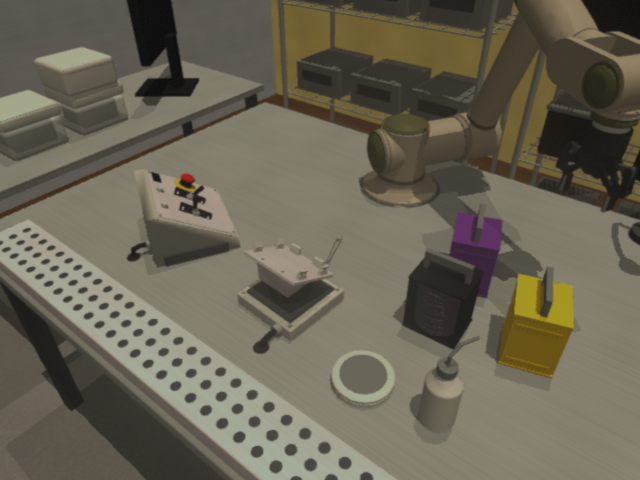

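View pics/side_0.png

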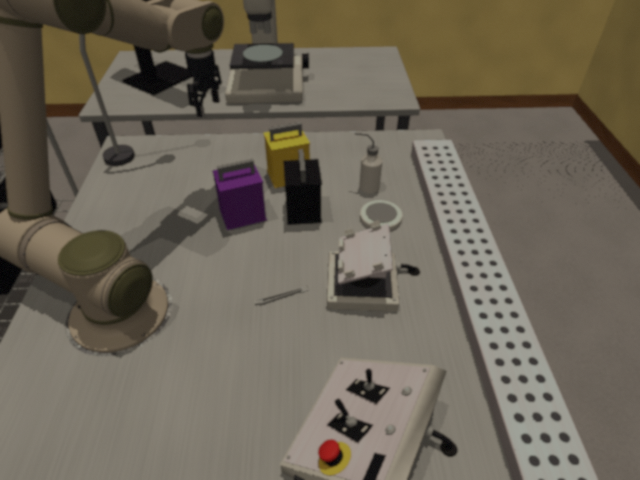

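View pics/wrist_0.png

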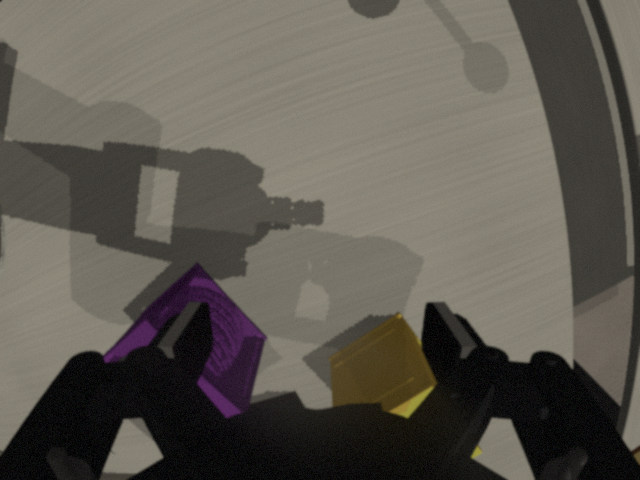

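The tool can only shift and turn about its own axis, so it stays vertical. The levers will be pushed with closed fingertips, and the cassette let down onto its slope. Next I measure the details.

```bash
python3 - <<'E'
from h import *
def crop(n,tag,x0,x1,y0,y1,f):
    im=pickle.load(open(f'{n}_0.pkl','rb'))['frame'][y0:y1,x0:x1]
    cv2.imwrite(f'pics/{tag}.png',cv2.resize(im,None,fx=f,fy=f,interpolation=cv2.INTER_CUBIC))
crop('side','c_side_con',280,460,350,480,4)
crop('scene','c_scene_con',120,250,160,270,6)
crop('side','c_side_lift',200,440,130,320,3)
crop('scene','c_scene_lift',230,490,190,360,3)
E
```

```text
(no output)
```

View pics/c_side_con.png

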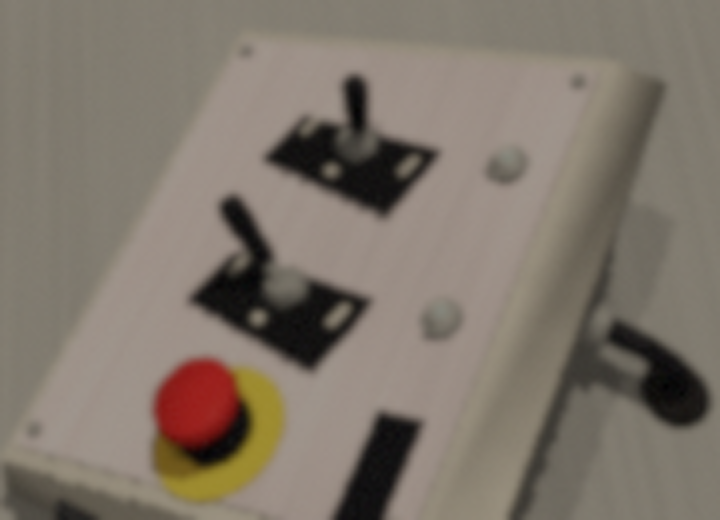

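View pics/c_scene_con.png

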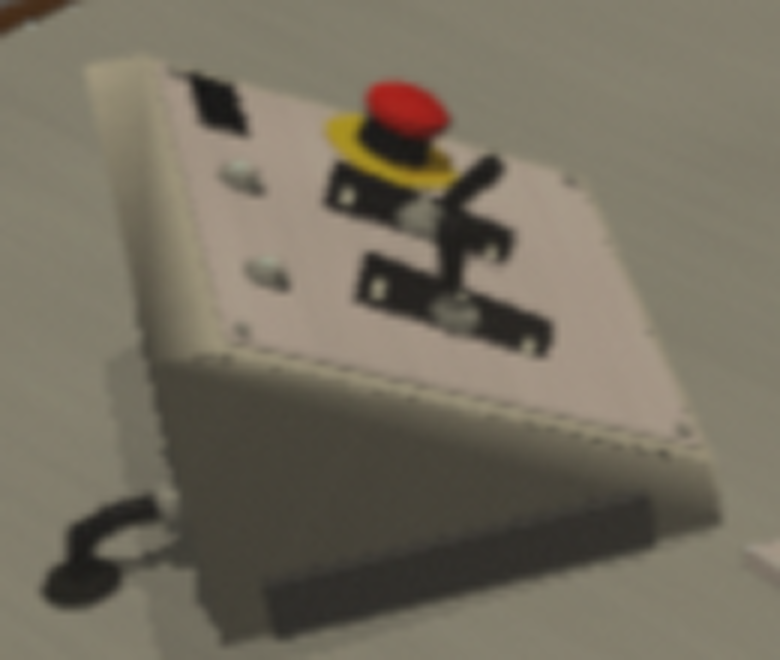

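View pics/c_side_lift.png

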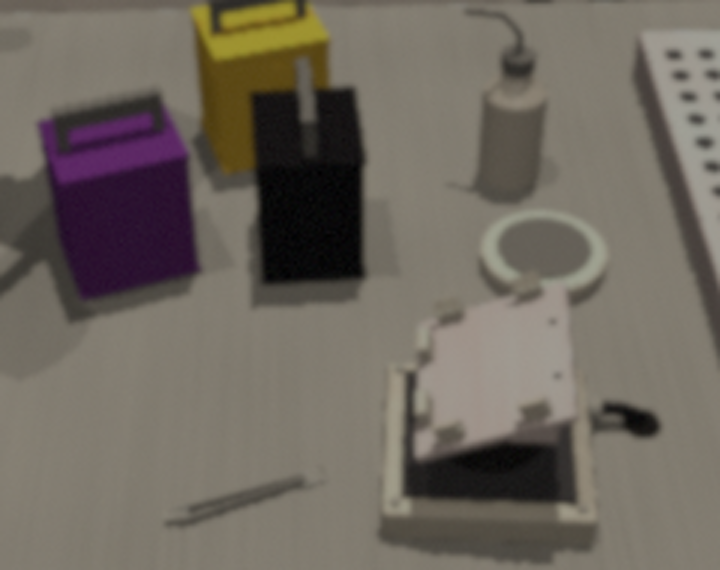

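View pics/c_scene_lift.png

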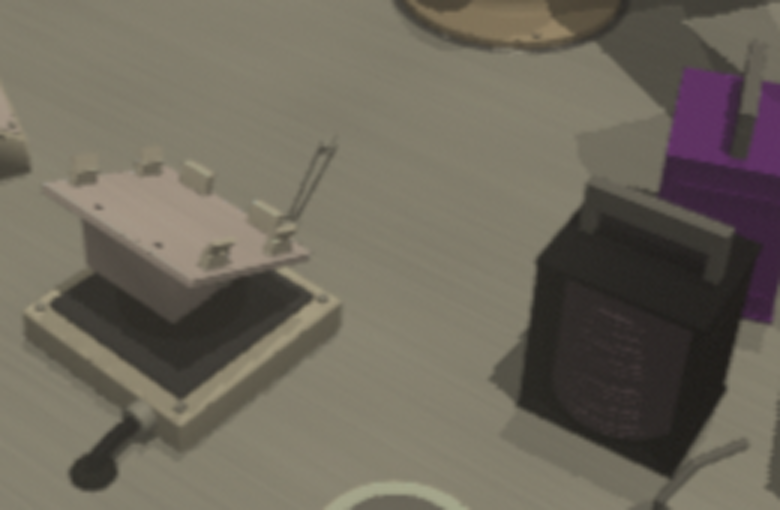

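Left toggle (crop 355,140 in the side view) leans up the face, so it is the lift. The right one (285,285), next to the e-stop, leans down, so it is the tilt. The black cassette's wafers face the scene camera (roughly +x). Now I'll fit the planes and points.

```bash
cat >> h.py <<'E'
def load(n,t): return pickle.load(open(f'{n}_{t}.pkl','rb'))
def cloud(c):
    K=c['mtx'];T=c['extrinsics'];v,u=np.mgrid[:480,:640];z=c['range_z']
    P=np.stack([(u-K[0,2])/K[0,0]*z,(v-K[1,2])/K[1,1]*z,z],-1)
    return P@T[:3,:3].T+T[:3,3]
def ray(c,u,v):
    K=c['mtx'];T=c['extrinsics']
    d=np.stack([(np.asarray(u,float)-K[0,2])/K[0,0],(np.asarray(v,float)-K[1,2])/K[1,1],np.ones(np.shape(u))],-1)@T[:3,:3].T
    return T[:3,3],d/np.linalg.norm(d,axis=-1,keepdims=True)
def onplane(c,uv,p,n):
    o,d=ray(c,np.array(uv)[:,0],np.array(uv)[:,1]); return o+d*(((p-o)@n)/(d@n))[:,None]
def proj(c,P):
    K=c['mtx'];T=c['extrinsics'];q=(np.asarray(P)-T[:3,3])@T[:3,:3]
    return np.stack([q[:,0]/q[:,2]*K[0,0]+K[0,2],q[:,1]/q[:,2]*K[1,1]+K[1,2]],-1)
def tri(c1,uv1,c2,uv2):
    o1,d1=ray(c1,*uv1);o2,d2=ray(c2,*uv2)
    A=np.stack([d1,-d2],1);s=np.linalg.lstsq(A,o2-o1,rcond=None)[0]
    a=o1+s[0]*d1;b=o2+s[1]*d2;return (a+b)/2,np.linalg.norm(a-b)
def fitplane(P):
    for k in range(6):
        m=P.mean(0);n=np.linalg.svd(P-m,full_matrices=False)[2][2];r=(P-m)@n;P=P[abs(r)<max(0.003,1.5*np.median(abs(r)))]
    return m,n*np.sign(n[2]),len(P),r.std()
E
python3 - <<'E'
from h import *
S=load('side','0');C=load('scene','0')
for c,name,regs in((S,'side',{'face':(370,430,400,440),'plat':(345,385,243,272)}),(C,'scene',{'face':(205,225,200,215),'plat':(270,320,255,272)})):
    W=cloud(c)
    for k,(a,b,d,e) in regs.items():
        P=W[d:e,a:b].reshape(-1,3);m,n,N,s=fitplane(P)
        print(name,k,m.round(4),n.round(4),N,'res',s.round(4),'tilt',np.degrees(np.arccos(n[2])).round(2),'azim',np.degrees(np.arctan2(-n[1],-n[0])).round(2))
    print('bench z', W[330:340,200:240,2].mean() if name=='side' else W[120:140,260:300,2].mean())
E
```

```text
side face [ 0.5921 -0.3552  0.1275] [-0.3291  0.3153  0.8901] 881 res 0.0014 tilt 27.12 azim -43.77
side plat [0.5821 0.0534 0.1136] [-0.404   0.0711  0.912 ] 622 res 0.0011 tilt 24.22 azim -9.98
bench z 0.009104075634556374
scene face [ 0.4804 -0.2921  0.0544] [-0.45    0.2319  0.8624] 207 res 0.0011 tilt 30.42 azim -27.27
scene plat [0.5821 0.075  0.1127] [-0.4124  0.0125  0.9109] 333 res 0.0007 tilt 24.37 azim -1.73
bench z 0.0024974669710533847
```

```bash
python3 - <<'E'
from h import *
S=load('side','0');C=load('scene','0')
s=lambda x,y:(280+(x+.5)/4-.5,350+(y+.5)/4-.5); c=lambda x,y:(120+(x+.5)/6-.5,160+(y+.5)/6-.5)
F={'FL':(s(245,50),c(685,430)),'RL':(s(578,82),c(242,330)),'FR':(s(33,428),c(570,182)),
'nutL':(s(357,143),c(457,312)),'nutR':(s(284,287),c(420,215)),'tipL':(s(354,78),c(452,222)),'tipR':(s(231,203),c(492,163)),'red':(s(203,395),c(408,105)),'lampL':(s(507,163),c(268,273)),'lampR':(s(441,318),c(243,178))}
R={}
for k,(a,b) in F.items():
    p,g=tri(S,a,C,b);R[k]=p;print(k,p.round(4),'gap',g.round(4))
n=np.cross(R['RL']-R['FL'],R['FL']-R['FR']);n/=np.linalg.norm(n);n*=np.sign(n[2])
print(n,'tilt',np.degrees(np.arccos(n[2])),'az',np.degrees(np.arctan2(-n[1],-n[0])))
print(np.linalg.norm(R['RL']-R['FL']),np.linalg.norm(R['FR']-R['FL']))
v=R['FL']-R['FR'];print('yaw from left-right',np.degrees(np.arctan2(-v[0],v[1])))
v=R['nutL']-R['nutR'];print('yaw nuts',np.degrees(np.arctan2(-v[0],v[1])),np.linalg.norm(v))
s3=lambda x,y:(200+(x+.5)/3-.5,130+(y+.5)/3-.5); c3=lambda x,y:(230+(x+.5)/3-.5,190+(y+.5)/3-.5)
# platform corners: near-left(low), upper ...
G={'lowR':(s3(418,459),c3(43,187)) ,'upR':(s3(576,418),c3(195,283)),'upL':(s3(567,290),c3(309,259))}
for k,(a,b) in G.items():
    p,g=tri(S,a,C,b);print(k,p.round(4),'gap',g.round(4))
E
```

```text
FL [ 0.5151 -0.1841  0.0418] gap 0.0008
RL [ 0.6587 -0.2663  0.1367] gap 0.0003
FR [ 0.4069 -0.375   0.0416] gap 0.0002
nutL [ 0.5599 -0.2673  0.0917] gap 0.002
nutR [ 0.5199 -0.3378  0.0931] gap 0.0008
tipL [ 0.557  -0.2612  0.1377] gap 0.0005
tipR [ 0.4974 -0.3104  0.119 ] gap 0.0008
red [ 0.4797 -0.3914  0.1109] gap 0.003
lampL [ 0.621  -0.3014  0.1296] gap 0.0005
lampR [ 0.5811 -0.3709  0.1292] gap 0.0014
[-0.4335453   0.24445249  0.8673416 ] tilt 29.848829021181203 az -29.416273928084664
0.1907579642054504 0.21941055532862222
yaw from left-right -29.52693172787124
yaw nuts -29.601331097682486 0.08098743536728935
lowR [ 0.5572 -0.0431  0.097 ] gap 0.0862
upR [0.6275 0.0773 0.0678] gap 0.0686
upL [0.6237 0.1693 0.1316] gap 0.0798
```

```bash
python3 - <<'E'
from h import *
S=load('side','0');C=load('scene','0')
s3=lambda x,y:(200+(x+.5)/3-.5,130+(y+.5)/3-.5); c3=lambda x,y:(230+(x+.5)/3-.5,190+(y+.5)/3-.5)
for k,(a,b) in {'upR':(s3(577,417),c3(43,187)),'upL':(s3(568,288),c3(193,284)),'holeR':(s3(558,376),c3(98,207)),'holeL':(s3(551,322),c3(158,245))}.items():
    p,g=tri(S,a,C,b);print(k,p.round(4),'gap',g.round(4))
yaw=np.radians(-29.5);hx=np.array([np.cos(yaw),np.sin(yaw),0]);c3,s3_=np.cos(np.pi/6),.5
u=hx*c3+[0,0,.5];n=-hx*.5+[0,0,c3]
for nm,P,a in(('L',[.5615,-.268,.088],.36),('R',[.522,-.339,.089],-.36)):
    P=np.array(P);t=P+.052*(np.sin(a)*u+np.cos(a)*n);b=P+.018*(np.sin(a)*u+np.cos(a)*n)
    print(nm,t.round(4))
    q=proj(S,[P,b,t]);print(' side crop',((q-[280,350])*4).round(0).tolist())
    q=proj(C,[P,b,t]);print(' scene crop',((q-[120,160])*6).round(0).tolist())
for nm,c,x0,x1,y0,y1,f in(('side',S,345,410,365,410,10),('side2',S,325,385,395,445,10),('sceneL',C,175,220,180,225,12)):
    im=np.clip(c['frame'][y0:y1,x0:x1].astype(float)*2.2,0,255).astype(np.uint8)
    cv2.imwrite(f'pics/z_{nm}.png',cv2.resize(im,None,fx=f,fy=f,interpolation=cv2.INTER_NEAREST))
E
```

```text
upR [ 0.6372 -0.0111  0.136 ] gap 0.0005
upL [0.6497 0.1354 0.1333] gap 0.0054
holeR [0.629  0.0335 0.1345] gap 0.0016
holeL [0.6324 0.0929 0.1341] gap 0.0
L [ 0.5541 -0.2638  0.1393]
 side crop [[357.0, 146.0], [354.0, 124.0], [348.0, 80.0]]
 scene crop [[450.0, 319.0], [450.0, 282.0], [451.0, 211.0]]
R [ 0.487  -0.3192  0.122 ]
 side crop [[286.0, 292.0], [259.0, 266.0], [207.0, 217.0]]
 scene crop [[413.0, 222.0], [440.0, 193.0], [492.0, 139.0]]
```

View pics/z_sceneL.png

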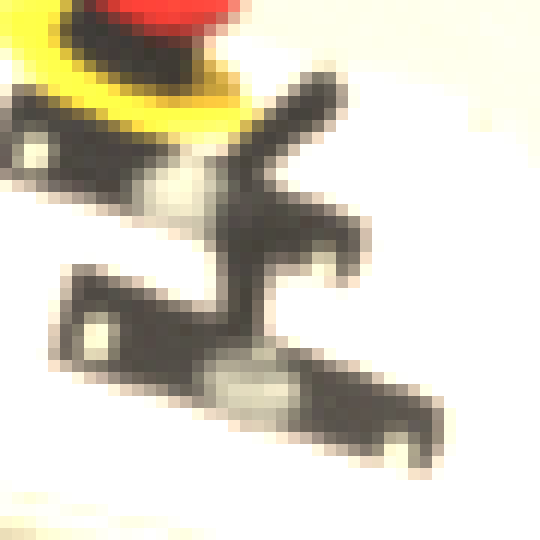

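View pics/z_side2.png

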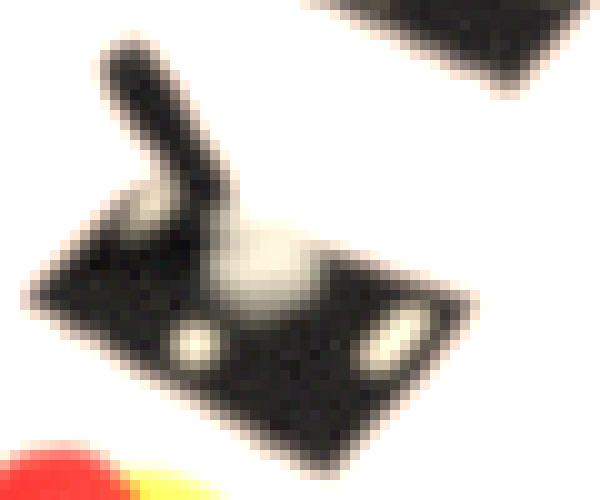

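The two predictions for the right lever disagree by about 9 mm, so I'll take a close wrist view of the console.

Emit:
arm_command:
  series: "65 -5 -65.7 9.75 8.5;65 -5 -65.7 9.75 8.5;65 -5 -65.7 9.75 8.5;65 -5 -65.7 9.75 8.5;65 -5 -65.7 9.75 8.5;65 -5 -65.7 9.75 8.5;65 -5 -65.7 9.75 8.5;65 -5 -65.7 9.75 8.5;65 -5 -65.7 9.75 8.5;65 -5 -65.7 9.75 8.5"

```text
t: 1.15
position: [0.3967, 0.0629, 0.2775]
tool_rot: [-90.0, -0.0, -29.5]
ft_force: [1.1, 1.2, -0.4]
opening: 0.994
```

Emit:
arm_command:
  series: "34.3 -2.3 -24.6 0 0;34.3 -2.3 -24.6 0 0;34.3 -2.3 -24.6 0 0;34.3 -2.3 -24.6 0 0;34.3 -2.3 -24.6 0 0;34.3 -2.3 -24.6 0 0;34.3 -2.3 -24.6 0 0;34.3 -2.3 -24.6 0 0;34.3 -2.3 -24.6 0 0;34.3 -2.3 -24.6 0 0"

```text
t: 2.15
position: [0.5741, -0.321, 0.2983]
tool_rot: [-90.0, 0.1, -29.7]
ft_force: [-0.5, -0.4, 0.2]
opening: 0.001
```

```bash
python3 - <<'E'
from h import *
c=snap('wrist','1'); print(c['s']['position'],c['s']['tool_rot'],c['s']['opening'])
c=snap('scene','1');c=snap('side','1')
E
```

```text
[ 0.57411965 -0.32104436  0.29833733] [-89.99516738   0.11059053 -29.66078591] 0.0005297136957836665
```

View pics/wrist_1.png

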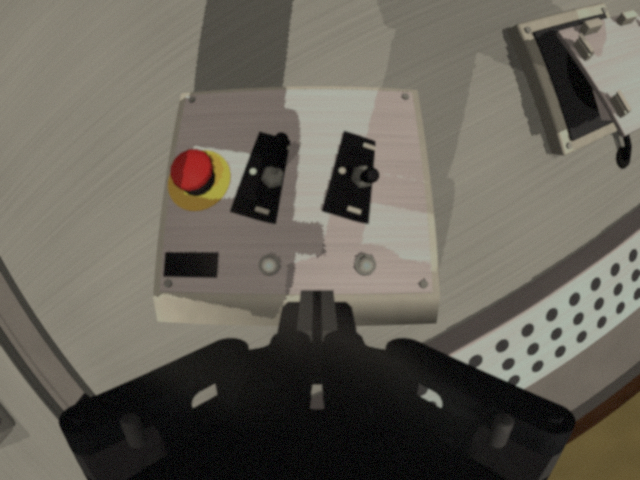

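View pics/scene_1.png

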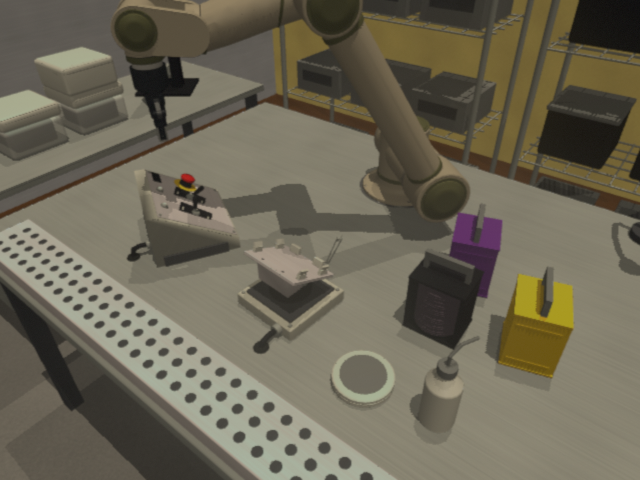

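The close view shows that both base plates are turned in the face by some 15°, which explains the mismatch. Right-of-image toggle (365,175) is the lift; (272,160) with its tip at (283,141) is the tilt. I'll measure the plates' centres and direction on the face plane.

```bash
cat >> h.py <<'E'
from scipy.spatial.transform import Rotation as Ro
def wray(c,u,v):
    K=c['mtx'];s=c['s'];R=Ro.from_euler('xyz',s['tool_rot'],degrees=True).as_matrix();H=c['hand_eye']
    x=(np.asarray(u,float)-K[0,2])/K[0,0];y=(np.asarray(v,float)-K[1,2])/K[1,1];r=np.hypot(x,y)+1e-12
    d=np.stack([np.sin(r)*x/r,np.sin(r)*y/r,np.cos(r)],-1)@H[:3,:3].T@R.T
    return R@H[:3,3]+s['position'],d
def wproj(c,P):
    K=c['mtx'];s=c['s'];R=Ro.from_euler('xyz',s['tool_rot'],degrees=True).as_matrix();H=c['hand_eye']
    q=((np.asarray(P)-s['position'])@R-H[:3,3])@H[:3,:3]
    rr=np.hypot(q[:,0],q[:,1]);th=np.arctan2(rr,q[:,2]);return np.stack([K[0,2]+K[0,0]*th*q[:,0]/rr,K[1,2]+K[1,1]*th*q[:,1]/rr],-1)
def wplane(c,uv,p,n):
    uv=np.array(uv,float);o,d=wray(c,uv[:,0],uv[:,1]);return o+d*(((p-o)@n)/(d@n))[:,None]
E
python3 - <<'E'
from h import *
c=load('wrist','1');im=c['frame']
z=cv2.resize(im[80:300,150:450],None,fx=2.66,fy=2.66,interpolation=cv2.INTER_CUBIC);cv2.imwrite('pics/w1z.png',z)
yaw=np.radians(-29.5);hx=np.array([np.cos(yaw),np.sin(yaw),0]);hy=np.array([-np.sin(yaw),np.cos(yaw),0])
u=hx*np.cos(np.pi/6)+[0,0,.5];n=-hx*.5+[0,0,np.cos(np.pi/6)]
FL=np.array([.5151,-.1841,.0418])
# screws check
for k,p in {'FL':(405,97),'RL':(422.5,283.5),'FR':(192,100),'RR':(168,283)}.items():
    P=wplane(c,[p],FL,n)[0];print(k,P.round(4),((P-FL)@u).round(4),((P-FL)@hy).round(4))
m=(im.max(2)<60).astype(np.uint8)
nl,lab,st,ce=cv2.connectedComponentsWithStats(m)
for i in range(1,nl):
    if 1000<st[i,4]<5000 and st[i,1]<260:
        cn=cv2.findContours((lab==i).astype(np.uint8),cv2.RETR_EXTERNAL,cv2.CHAIN_APPROX_NONE)[0][0][:,0]
        P=wplane(c,cn,FL+.003*n,n);uv=np.stack([(P-FL)@u,(P-FL)@hy],1).astype(np.float32)*1000
        print(st[i],ce[i],cv2.minAreaRect(uv))
E
```

```text
FL [ 0.5171 -0.1837  0.0427] 0.0018 0.0013
RL [ 0.6589 -0.2652  0.1371] 0.1906 0.0002
FR [ 0.4086 -0.3743  0.0424] 0.0011 -0.2179
RR [ 0.5509 -0.4556  0.137 ] 0.1903 -0.2186
[ 533   20   78  120 3677] [569.03045961  82.46777264] ((-86.49586486816406, 245.35556030273438), (108.3966064453125, 258.35467529296875), 77.57720184326172)
[ 231  132   59   91 2969] [262.2721455  178.09936005] ((91.12953186035156, -137.87124633789062), (40.99272537231445, 88.31070709228516), 80.77123260498047)
[ 323  132   55   91 2933] [351.1575179  179.02318445] ((93.17910766601562, -55.05830001831055), (39.60709762573242, 82.6711196899414), 75.08592224121094)
[ 164  252   54   25 1253] [190.67198723 264.38547486] ((174.20339965820312, -197.95970153808594), (49.025062561035156, 21.04937171936035), 88.92462921142578)
```

View pics/w1z.png

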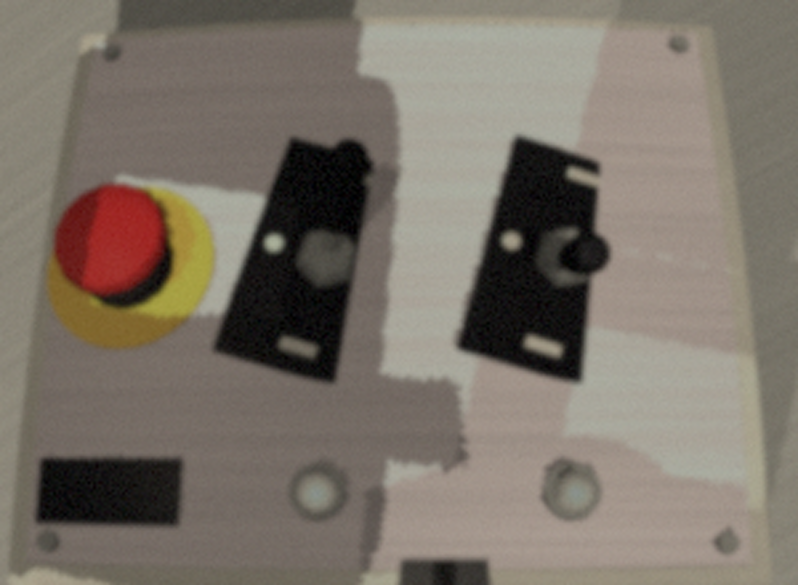

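```bash
python3 - <<'E'
from h import *
S=load('side','0');C=load('scene','0');W=load('wrist','1')
s=lambda x,y:(280+(x+.5)/4-.5,350+(y+.5)/4-.5); c=lambda x,y:(120+(x+.5)/6-.5,160+(y+.5)/6-.5);w=lambda x,y:(150+x/2.66,80+y/2.66)
F={'nutL':(s(357,143),c(457,312),w(568,255)),'nutR':(s(284,287),c(420,215),w(325,258)),'tipL':(s(354,80),c(452,222),w(586,252)),'tipR':(s(231,203),c(492,163),w(350,158)),'red':(s(203,395),c(408,103),w(110,235)),
'lampL':(s(507,163),c(268,273),w(571,488)),'lampR':(s(441,318),c(243,178),w(317,490))}
R={}
for k,(a,b,d) in F.items():
    L=[ray(S,*a),ray(C,*b),wray(W,*d)];A=0;B=0
    for o,v in L: M=np.eye(3)-np.outer(v,v);A=A+M;B=B+M@o
    p=np.linalg.solve(A,B);R[k]=p
    print(k,p.round(4),[round(1000*np.linalg.norm((np.eye(3)-np.outer(v,v))@(p-o)),1) for o,v in L])
# candidate toggle frame
for yw in(-29.5,-40,-48,-55):
  y=np.radians(yw);hx=np.array([np.cos(y),np.sin(y),0]);u=hx*np.cos(np.pi/6)+[0,0,.5];n=-hx*.5+[0,0,np.cos(np.pi/6)]
  for k,a in(('L',.36),('R',-.36)):
    d=np.sin(a)*u+np.cos(a)*n; b=R['tip'+k]-.046*d   # feature ~46 out
    print(yw,k,'pivot from tip',b.round(4),'nut-pivot in n,u',((R['nut'+k]-b)@n).round(4),((R['nut'+k]-b)@u).round(4),'lat',((R['nut'+k]-b)@np.array([-np.sin(y),np.cos(y),0])).round(4))
E
```

```text
nutL [ 0.5606 -0.266   0.092 ] [np.float64(1.8), np.float64(1.1), np.float64(1.6)]
nutR [ 0.5208 -0.3366  0.0931] [np.float64(1.3), np.float64(1.0), np.float64(1.7)]
tipL [ 0.5567 -0.2622  0.1372] [np.float64(0.3), np.float64(0.2), np.float64(0.4)]
tipR [ 0.498  -0.3099  0.119 ] [np.float64(0.7), np.float64(0.7), np.float64(1.0)]
red [ 0.4791 -0.3908  0.1112] [np.float64(2.3), np.float64(1.3), np.float64(1.5)]
lampL [ 0.621  -0.301   0.1295] [np.float64(0.6), np.float64(0.3), np.float64(0.6)]
lampR [ 0.5815 -0.3704  0.1292] [np.float64(0.8), np.float64(0.8), np.float64(0.7)]
-29.5 L pivot from tip [ 0.5632 -0.2659  0.0918] nut-pivot in n,u 0.0012 -0.0018 lat -0.0014
-29.5 R pivot from tip [ 0.529  -0.3274  0.0898] nut-pivot in n,u 0.0041 -0.0006 lat -0.0121
-40 L pivot from tip [ 0.5625 -0.267   0.0918] nut-pivot in n,u 0.0011 -0.0017 lat -0.0004
-40 R pivot from tip [ 0.5253 -0.3327  0.0898] nut-pivot in n,u 0.0033 0.0009 lat -0.0058
-48 L pivot from tip [ 0.5617 -0.2678  0.0918] nut-pivot in n,u 0.0011 -0.0017 lat 0.0003
-48 R pivot from tip [ 0.5218 -0.3363  0.0898] nut-pivot in n,u 0.003 0.0013 lat -0.001
-55 L pivot from tip [ 0.561  -0.2683  0.0918] nut-pivot in n,u 0.0012 -0.0017 lat 0.001
-55 R pivot from tip [ 0.5184 -0.339   0.0898] nut-pivot in n,u 0.0031 0.0012 lat 0.0033
```

Emit:
arm_command:
  series: "-1.2 9.8 3.2 18.3 0;-1.2 9.8 3.2 18.3 0;-1.2 9.8 3.2 18.3 0;-1.2 9.8 3.2 18.3 0;-1.2 9.8 3.2 18.3 0"

```text
t: 2.8
position: [0.5799, -0.2853, 0.2057]
tool_rot: [-90.0, -0.3, -47.6]
ft_force: [0.9, -1.0, 0.3]
opening: 0.002
```

```bash
python3 - <<'E'
from h import *
print(ctrl.tip_extent)
c=snap('wrist','2'); print(c['s']['position'],c['s']['tool_rot'],c['s']['ft_force'])
# fingertip extent via depth
C=snap('scene','2');S=snap('side','2')
for n,c,x0,x1,y0,y1 in(('scene2',C,110,260,100,250),('side2',S,290,450,320,480)):
    cv2.imwrite(f'pics/{n}c.png',cv2.resize(np.clip(c['frame'][y0:y1,x0:x1]*1.6,0,255).astype(np.uint8),None,fx=3.7,fy=3.7,interpolation=cv2.INTER_CUBIC))
E
python3 -c "
import cv2,numpy as np
a=cv2.imread('pics/scene2c.png')[:555,:555];b=cv2.imread('pics/side2c.png')[:555];
cv2.imwrite('pics/both2.png',cv2.resize(np.hstack([a,b[:, :]]),(800,390)))"
```

```text
0.019
[ 0.57993681 -0.28530025  0.2056765 ] [-89.95066945  -0.31119108 -47.63000805] [ 0.90428192 -1.02424734  0.33379799]
```

View pics/both2.png

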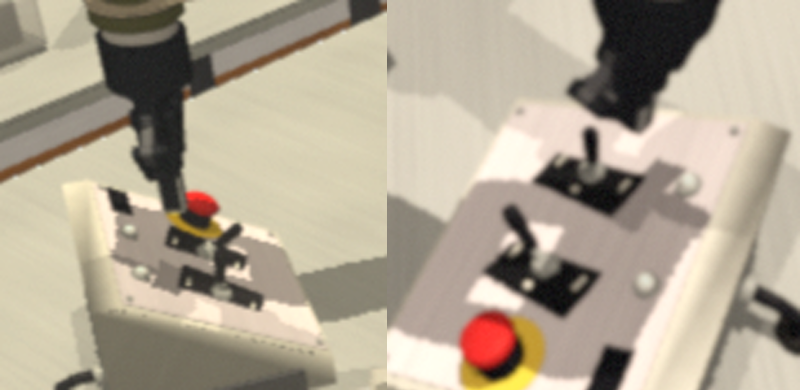

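View pics/wrist_2.png

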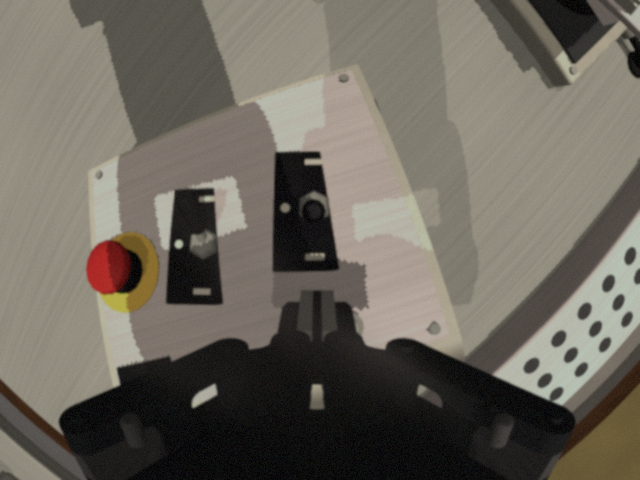

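Emit:
arm_command:
  series: "0 3.5 0 0 0;0 6.3 0 0 0;0 6.3 0 0 0;0 6.3 0 0 0"

```text
t: 3.35
position: [0.5795, -0.285, 0.1407]
tool_rot: [-90.0, -0.1, -47.8]
ft_force: [0.4, -0.2, 0.3]
opening: 0.001
```

Emit:
arm_command:
  series: "-0.6 0 0 0 0;-1 0 0 0 0;-1.3 0 0 0 0;-1.5 0 0 0 0;-1.5 0 0 0 0"

```text
t: 3.85
position: [0.5703, -0.2745, 0.1407]
tool_rot: [-90.0, -0.4, -47.8]
ft_force: [5.8, -4.9, 0.6]
opening: 0.004
```

Emit:
arm_command:
  series: "-0.2 0 0 0 0;-0.4 0 0 0 0;-0.4 0 0 0 0"

```text
t: 4.15
position: [0.5674, -0.2715, 0.1405]
tool_rot: [-90.0, -0.3, -47.8]
ft_force: [4.4, -3.8, -0.0]
opening: 0.0
```

Emit:
arm_command:
  series: "-0.15 0 0 0 0;-0.3 0 0 0 0;-0.3 0 0 0 0"

```text
t: 4.45
position: [0.564, -0.2677, 0.1396]
tool_rot: [-90.0, 0.0, -47.8]
ft_force: [0.1, -0.2, -0.4]
opening: -0.0
```

```bash
cat > look.py <<'E'
from h import *
import sys
t=sys.argv[1];C=snap('scene',t);S=snap('side',t)
a=cv2.resize(C['frame'][140:250,120:260],(510,400),interpolation=cv2.INTER_CUBIC);b=cv2.resize(S['frame'][350:480,290:410],(370,400),interpolation=cv2.INTER_CUBIC)
o=cv2.resize(np.hstack([a,b]),(800,364));cv2.imwrite(f'pics/both_{t}.png',np.clip(o*1.8,0,255).astype(np.uint8))
s=ctrl.sense();print(s['t'],s['position'],s['ft_force'])
E
python3 look.py 3
```

```text
4.55 [ 0.56408987 -0.26777486  0.13938389] [-0.07662313  0.49130069 -0.13940719]
```

View pics/both_3.png

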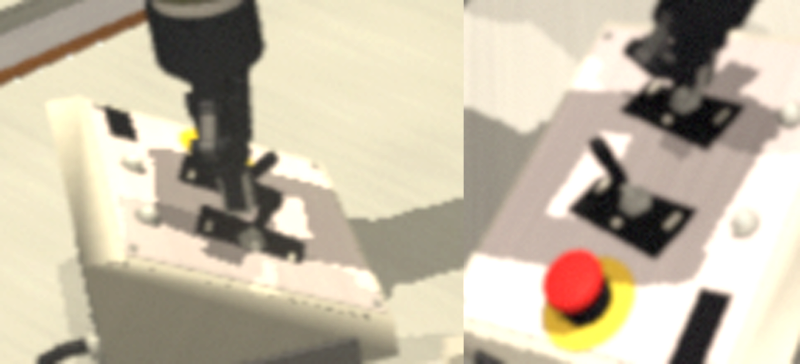

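Lift lever snapped free (force fell to 0). Now I'll retreat, lift and go to the downhill side of the tilt lever.

Emit:
arm_command:
  series: "1.5 0 0 0 0;1.5 -4 0 0 0;1.5 -8 0 0 0;-2 -8 -4.5 0 0;-3.7 -8 -7.7 0 0;-3.7 -8 -7.7 0 0;-3.7 -5 -7.7 0 0;-3.7 -5 -7.7 0 0"

```text
t: 5.35
position: [0.4814, -0.2914, 0.1867]
tool_rot: [-90.0, 0.4, -47.8]
ft_force: [0.1, -0.6, -0.7]
opening: -0.0
```

```bash
python3 look.py 4; python3 -c "
from h import *
snap('wrist','4')"
```

```text
5.45 [ 0.48270805 -0.2922418   0.18948638] [ 0.55819212 -0.22222813 -0.23193117]
```

View pics/both_4.png

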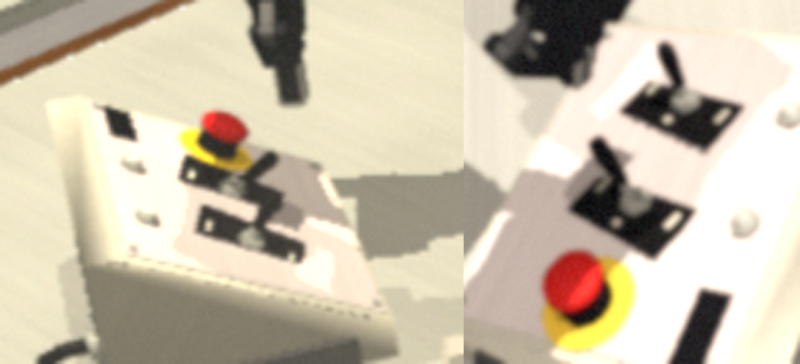

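View pics/wrist_4.png

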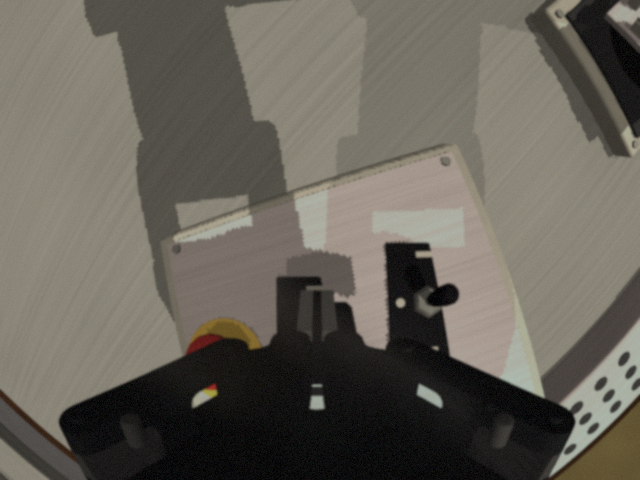

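```bash
cat > ov.py <<'E'
from h import *
import sys
t=sys.argv[1]
C=load('scene',t);S=load('side',t)
y=np.radians(-48);hx=np.array([np.cos(y),np.sin(y),0]);u=hx*np.cos(np.pi/6)+[0,0,.5];n=-hx*.5+[0,0,np.cos(np.pi/6)]
out=[]
for c,(x0,x1,y0,y1),f in((C,(180,215,175,215),11),(S,(325,385,360,430),6.3)):
    im=cv2.resize(np.clip(c['frame'][y0:y1,x0:x1]*1.8,0,255).astype(np.uint8),None,fx=f,fy=f,interpolation=cv2.INTER_NEAREST)
    for P in([.5622,-.268,.089],[.522,-.337,.089]):
        for a,col in((-.36,(0,0,255)),(0,(0,255,0)),(.36,(255,0,0))):
            q=(proj(c,[np.array(P)+.0455*(np.sin(a)*u+np.cos(a)*n)])[0]-[x0,y0]+.5)*f
            cv2.circle(im,tuple(int(v) for v in q),4,col,-1)
    out.append(im[:440])
cv2.imwrite(f'pics/ov_{t}.png',np.hstack(out))
E
python3 ov.py 4
```

```text
(no output)
```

View pics/ov_4.png

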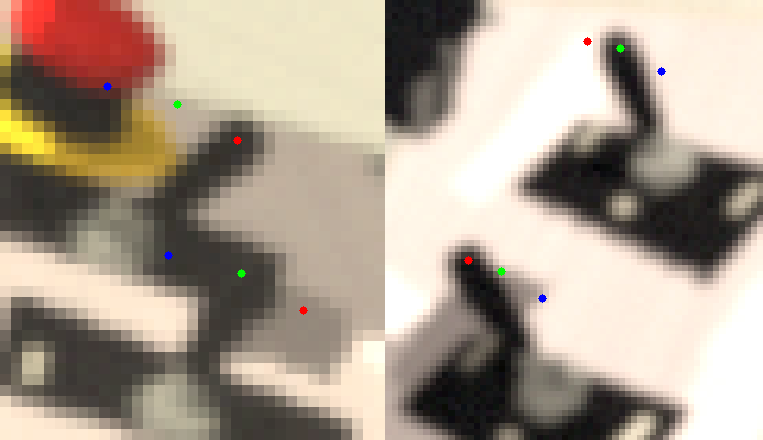

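Overlay: lift sits on the predicted off position (green) in both views and tilt on −0.36 (red), so the model is good. Now the tilt.

Emit:
arm_command:
  series: "0 3.5 0 0 0;0 6.1 0 0 0;0 6.1 0 0 0;0 6.1 0 0 0;0.4 6.1 0 0 0;0.7 6.1 0 0 0;1 6.1 0 0 0;1 6.1 0 0 0"

```text
t: 6.3
position: [0.4879, -0.2982, 0.1292]
tool_rot: [-90.0, 0.3, -47.8]
ft_force: [-8.3, 9.7, 8.1]
opening: -0.001
```

Emit:
arm_command:
  series: "0.15 0 0 0 0;0.3 0 0 0 0;0.3 0 0 0 0"

```text
t: 6.6
position: [0.4883, -0.2985, 0.129]
tool_rot: [-90.0, 0.7, -47.8]
ft_force: [-17.3, 16.4, 15.5]
opening: -0.0
```

The tip jams by friction (the force runs along the lever). I'll back off and push along its arc, rising as it swings.

Emit:
arm_command:
  series: "-0.6 0 0 0 0;-0.5 0.3 0 0 0;-0.4 0 0 0 0;-0.3 -0.2 0 0 0;-0.2 -0.4 0 0 0;-0.2 -0.6 0 0 0"

```text
t: 7.2
position: [0.4887, -0.2993, 0.133]
tool_rot: [-90.0, 0.4, -47.8]
ft_force: [-4.6, 4.8, -4.3]
opening: -0.002
```

Emit:
arm_command:
  series: "0.1 -0.15 0 0 0;0.2 -0.3 0 0 0;0.25 -0.35 0 0 0"

```text
t: 7.5
position: [0.4914, -0.3022, 0.1376]
tool_rot: [-90.0, 0.1, -47.8]
ft_force: [-3.0, 3.7, 1.2]
opening: 0.003
```

Emit:
arm_command:
  series: "0.1 -0.1 0 0 0;0.15 -0.15 0 0 0;0.2 -0.2 0 0 0"

```text
t: 7.8
position: [0.4933, -0.3045, 0.1402]
tool_rot: [-90.0, -0.1, -47.8]
ft_force: [-0.5, 0.3, 0.2]
opening: -0.003
```

Force fell to zero, so it has snapped. Back off, lift clear and check.

Emit:
arm_command:
  series: "-1 0 0 0 0;-2 0 0 0 0;-2 -5 0 0 0;-2 -10 0 0 0;-2 -13 0 0 0;-2 -13 0 0 0"

```text
t: 8.4
position: [0.4798, -0.2892, 0.2745]
tool_rot: [-90.0, -0.5, -47.8]
ft_force: [0.2, 0.1, -0.1]
opening: 0.002
```

```bash
python3 look.py 5; python3 ov.py 5
```

```text
8.5 [ 0.47892625 -0.28847605  0.26972036] [-0.75551699 -0.64644053 -0.71199242]
```

View pics/ov_5.png

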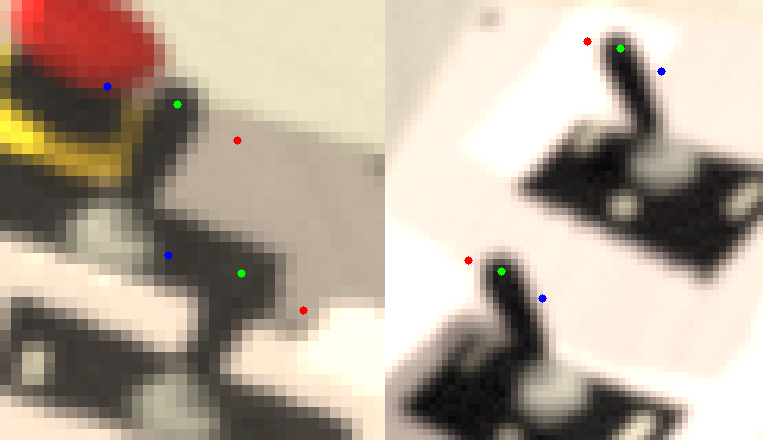

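Both toggles are off in both views. Now a wrist view over the platform, and the cassette after that.

Emit:
arm_command:
  series: "-15.7 -3 34.6 -43.8 6;-15.7 -3 34.6 -43.8 6;-15.7 -3 34.6 -43.8 6;-15.7 -3 34.6 -43.8 6;-15.7 -3 34.6 -43.8 6;-15.7 -3 34.6 -43.8 6;-15.7 -3 34.6 -43.8 6;-15.7 -3 34.6 -43.8 6;-15.7 -3 34.6 -43.8 6;-15.7 -3 34.6 -43.8 6"

```text
t: 9.5
position: [0.6298, 0.0602, 0.2978]
tool_rot: [-90.0, 0.2, -3.9]
ft_force: [-0.7, -0.8, -0.0]
opening: 0.703
```

```bash
python3 - <<'E'
from h import *
c=snap('wrist','6'); print(c['s']['position'],c['s']['tool_rot'],c['s']['opening'])
z=cv2.resize(c['frame'][60:360,180:580],None,fx=2,fy=2,interpolation=cv2.INTER_CUBIC);cv2.imwrite('pics/w6z.png',z)
E
```

```text
[0.62984938 0.0601699  0.29783735] [-90.01139474   0.19485253  -3.93802946] 0.703333000114293
```

View pics/wrist_6.png

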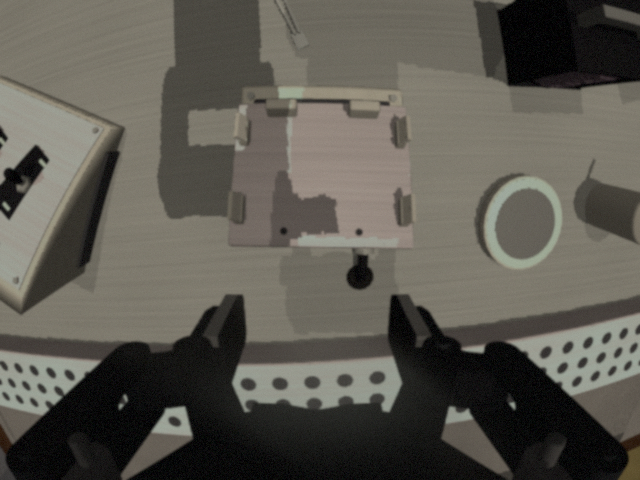

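View pics/w6z.png

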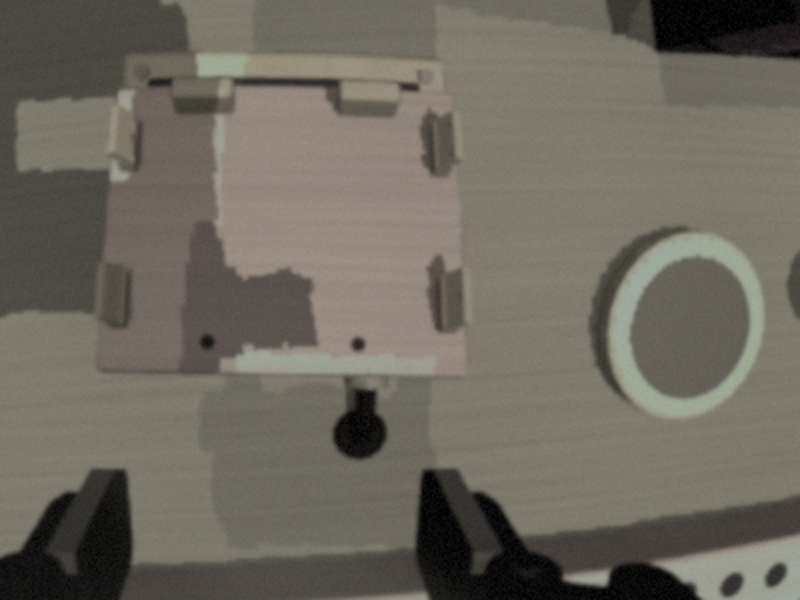

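```bash
python3 - <<'E'
from h import *
from scipy.optimize import least_squares
W=load('wrist','6');S=load('side','0');C=load('scene','0')
w=lambda x,y:(180+x/2,60+y/2)
pts={'upL':(w(466,374),64,75),'upR':(w(97,371),64,-75),'stopR':(w(203,112),-50,None),'stopL':(w(368,114),-50,None),
'gR1':(w(137,150),None,-62),'gR2':(w(130,300),None,-62),'gL1':(w(430,150),None,62),'gL2':(w(438,300),None,62),'hR':(w(207,342),None,None),'hL':(w(358,344),None,None)}
def fr(p):
    y=p[2];hx=np.array([np.cos(y),np.sin(y),0]);t=np.radians(24)
    return np.array([p[0],p[1],p[3]]),hx*np.cos(t)+[0,0,np.sin(t)],np.array([-np.sin(y),np.cos(y),0]),-hx*np.sin(t)+[0,0,np.cos(t)]
def loc(p,uv):
    o,u,v,n=fr(p);P=wplane(W,[uv],o,n)[0];return (P-o)@u*1e3,(P-o)@v*1e3
def res(p):
    r=[]
    for uv,a,b in pts.values():
        x,y=loc(p,uv)
        if a is not None:r.append(x-a)
        if b is not None:r.append(y-b)
    return r
for fz in (.115,None):
    if fz: f=lambda q:res([*q,fz]);s=least_squares(f,[.585,.065,-.07]);p=[*s.x,fz]
    else: s=least_squares(res,[.585,.065,-.07,.115]);p=list(s.x)
    print(np.round(p,4),'yaw',np.degrees(p[2]).round(2))
    for k,(uv,a,b) in pts.items(): print('  ',k,np.round(loc(p,uv),1),a,b)
o,u,v,n=fr(p)
# check with static cams
q=[o+.064*u+.075*v,o+.064*u-.075*v]
print((proj(S,q)-[200,130])*3,(proj(C,q)-[230,190])*3)
E
```

```text
[ 0.5843  0.0685 -0.0794  0.115 ] yaw -4.55
   upL [63.6 73.5] 64 75
   upR [ 63.7 -74.2] 64 -75
   stopR [-49.7 -35.2] -50 None
   stopL [-49.8  36.2] -50 None
   gR1 [-31.7 -62.9] None -62
   gR2 [ 34.7 -61.9] None -62
   gL1 [-33.5  62.7] None 62
   gL2 [33.4 62.7] None 62
   hR [ 51.7 -30.1] None None
   hL [51.9 29.6] None None
[ 0.5843  0.0685 -0.0794  0.1141] yaw -4.55
   upL [63.8 73.7] 64 75
   upR [ 63.9 -74.4] 64 -75
   stopR [-49.8 -35.3] -50 None
   stopL [-49.9  36.4] -50 None
   gR1 [-31.8 -63. ] None -62
   gR2 [ 34.8 -62. ] None -62
   gL1 [-33.5  62.9] None 62
   gL2 [33.5 62.9] None 62
   hR [ 51.9 -30.2] None None
   hL [52.1 29.7] None None
[[563.06310175 276.2740229 ]
 [575.44150126 411.7316064 ]] [[192.788458   278.24623463]
 [ 41.84061496 181.16840251]]
```

```bash
python3 - <<'E'
from h import *
S=load('side','0');C=load('scene','0');W=load('wrist','6')
# scene: bar top-edge ends (front) at z=.18
c3=lambda x,y:(230+(x+.5)/3-.5,190+(y+.5)/3-.5);s3=lambda x,y:(200+(x+.5)/3-.5,130+(y+.5)/3-.5)
ez=np.array([0,0,1.])
P=onplane(C,[c3(590,182),c3(732,232)],np.array([0,0,.18]),ez);print('bar top ends scene',P.round(4),np.linalg.norm(P[0]-P[1]))
P=onplane(C,[c3(520,403),c3(672,474),c3(722,389)],0*ez,ez);print('base corners scene',P.round(4),np.linalg.norm(P[0]-P[1]),np.linalg.norm(P[2]-P[1]))
P=onplane(S,[s3(265,281),s3(364,276)],0*ez,ez);print('base side',P.round(4))
P=onplane(S,[s3(300,60),s3(311,152)],np.array([0,0,.175]),ez);print('bar side',P.round(4))
E
```

```text
bar top ends scene [[0.4496 0.3126 0.18  ]
 [0.4401 0.4075 0.18  ]] 0.09536378645001015
base corners scene [[ 0.491   0.3035  0.    ]
 [ 0.4842  0.4182  0.    ]
 [ 0.3899  0.4116 -0.    ]] 0.11490837675784366 0.09455681387833155
base side [[0.4    0.302  0.    ]
 [0.4944 0.3056 0.    ]]
bar side [[0.4392 0.4092 0.175 ]
 [0.4472 0.2678 0.175 ]]
```

```bash
python3 - <<'E'
from h import *
s=ctrl.sense();print(s['t'],s['joint_pos'].round(1),s['tool_rot'].round(1),s['position'])
E
```

```text
9.55 [ -5.3  29.2  54.2  -0.   96.7 -91.3] [-90.    0.2  -4. ] [0.62977001 0.0593116  0.29832188]
```

Emit:
arm_command:
  series: "-20.2 -5.2 24.6 81.5 6;-20.2 -5.2 24.6 81.5 6;-20.2 -5.2 24.6 81.5 6;-20.2 -5.2 24.6 81.5 6;-20.2 -5.2 24.6 81.5 6;-20.2 -5.2 24.6 81.5 6;-20.2 -5.2 24.6 81.5 6;-20.2 -5.2 24.6 81.5 6;-20.2 -5.2 24.6 81.5 6;-20.2 -5.2 24.6 81.5 6"

```text
t: 10.55
position: [0.4459, 0.3181, 0.3513]
tool_rot: [-90.1, -0.0, -85.9]
ft_force: [0.1, 0.4, 0.4]
opening: 0.702
```

```bash
python3 - <<'E'
from h import *
c=snap('wrist','7'); print(c['s']['position'],c['s']['tool_rot'],c['s']['opening'])
cv2.imwrite('pics/w7z.png',cv2.resize(np.clip(c['frame'][60:360,180:580]*1.8,0,255).astype(np.uint8),None,fx=2,fy=2,interpolation=cv2.INTER_CUBIC))
E
```

```text
[0.44587135 0.31808018 0.35132386] [-9.00549001e+01 -3.18491174e-02 -8.59031169e+01] 0.7019936727010815
```

View pics/w7z.png

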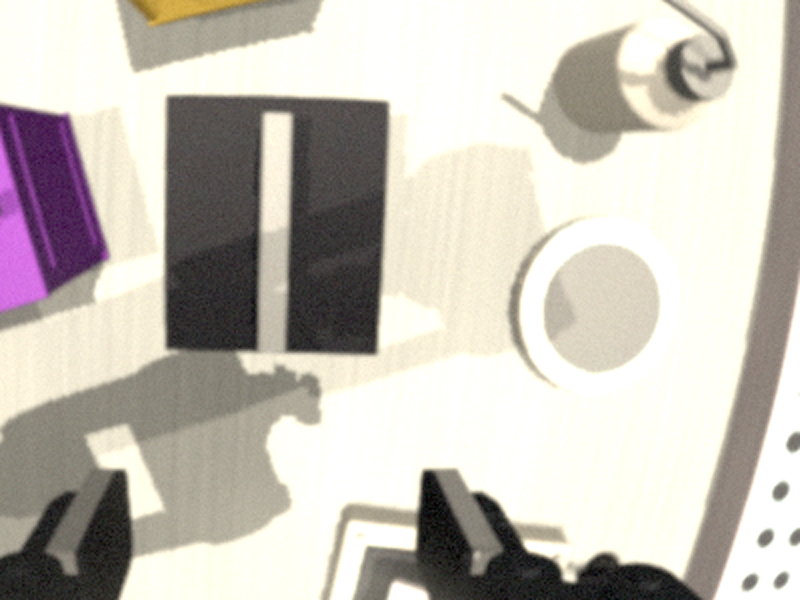

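```bash
python3 - <<'E'
from h import *
W=load('wrist','7');ez=np.array([0,0,1.])
for z,pp in((.18,[(263,112),(293,113),(286,353),(257,352)]),(.14,[(168,96),(388,101),(377,353),(166,347)])):
    P=wplane(W,[(180+(a+.5)/2-.5,60+(b+.5)/2-.5) for a,b in pp],z*ez,ez)
    d=(P[0]+P[1]-P[2]-P[3])/2;e=(P[1]+P[2]-P[0]-P[3])/2
    print(P.mean(0).round(4),'len',np.linalg.norm(d).round(4),'wid',np.linalg.norm(e).round(4),'yaw',np.degrees(np.arctan2(-d[0],d[1])).round(2),np.degrees(np.arctan2(e[1],e[0])).round(2))
E
```

```text
[0.4439 0.3596 0.18  ] len 0.0967 wid 0.0118 yaw 2.52 2.09
[0.4438 0.36   0.14  ] len 0.1158 wid 0.0982 yaw 2.59 2.58
```

Emit:
arm_command:
  series: "-4.2 4 0.1 1.5 6;-4.2 8 0.1 1.5 6;-4.2 12 0.1 1.5 6;-4.2 14 0.1 1.5 6;-4.2 14 0.1 1.5 6;-4.2 14 0.1 1.5 6"

```text
t: 11.2
position: [0.4442, 0.3605, 0.2126]
tool_rot: [-90.0, 0.0, -87.0]
ft_force: [-0.1, 0.4, 0.7]
opening: 0.696
```

```bash
python3 - <<'E'
from h import *
c=snap('wrist','8'); print(c['s']['t'],c['s']['position'],c['s']['tool_rot'],c['s']['opening'])
E
```

```text
11.2 [0.44419617 0.36052741 0.21260272] [-8.99650955e+01  1.06354540e-02 -8.70094145e+01] 0.6957383115342974
```

View pics/wrist_8.png

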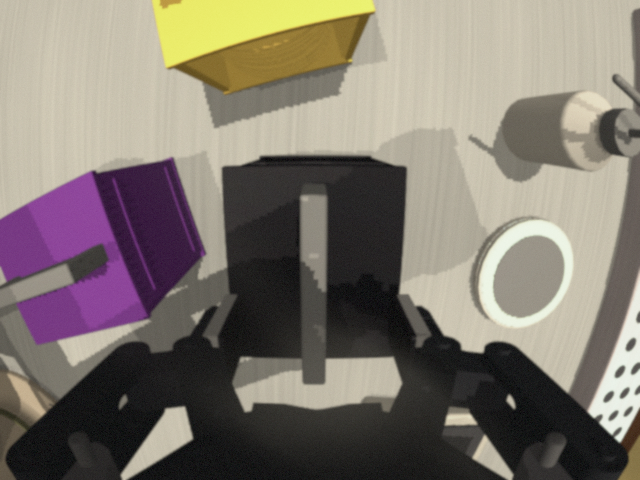

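The bar (313,270) runs centred between the fingers. Descend 3.7 cm and close.

Emit:
arm_command:
  series: "0 2 0 0.3 6;0 3.6 0 0.3 6;0 3.6 0 0.3 6;0 3.6 0 0.3 4;0 3.6 0 0.3 2;0 3.6 0 0.3 0.5;0 3.6 0 0.3 0.5;0 3.6 0 0.3 0.5;0 3.6 0 0.3 0.5;0 3.6 0 0.3 0.5"

```text
t: 12.25
position: [0.4437, 0.3614, 0.1767]
tool_rot: [-89.9, 0.0, -87.3]
ft_force: [-1.7, -0.1, 5.6]
opening: 0.131
```

Emit:
arm_command:
  series: "0 -1 0 0 0.5;0 -3 0 0 0.5;0 -6 0 0 0.5;0 -9 0 0 0.5;0 -12 0 0 0.5;0 -15 0 0 0.5;0 -17.5 0 0 0.5;0 -19 0 0 0.5;0 -19 0 0 0.5;0 -19 0 0 0.5"

```text
t: 13.25
position: [0.4435, 0.361, 0.365]
tool_rot: [-90.1, -0.0, -87.3]
ft_force: [0.2, 0.4, -4.8]
opening: 0.123
```

```bash
python3 - <<'E'
from h import *
s=ctrl.sense();print(s)
c=snap('scene','9');snap('side','9')
E
```

```text
{'t': 13.25, 'joint_pos': array([ 2.72865410e+01,  2.13327239e+01,  5.65315386e+01, -6.47756815e-03,
        1.02222870e+02,  2.45986969e+01]), 'qvel': array([-0.04096974,  0.67322513,  1.38110549,  0.04870731, -0.06462525,
        0.08169724]), 'tau': array([ 8.71029077e-02, -5.01714993e+01, -2.75179535e+01, -2.66883682e-03,
        7.97805050e-02, -1.54570166e-04]), 'position': array([0.44351066, 0.36096323, 0.36495006]), 'tool_rot': array([-9.00765884e+01, -4.20277016e-02, -8.73134944e+01]), 'ft_force': array([ 0.19584415,  0.3597542 , -4.8327538 ]), 'wrist_torque': array([0.01627054, 0.01402583, 0.00520044]), 'opening': 0.12259721438457241}
```

View pics/scene_9.png

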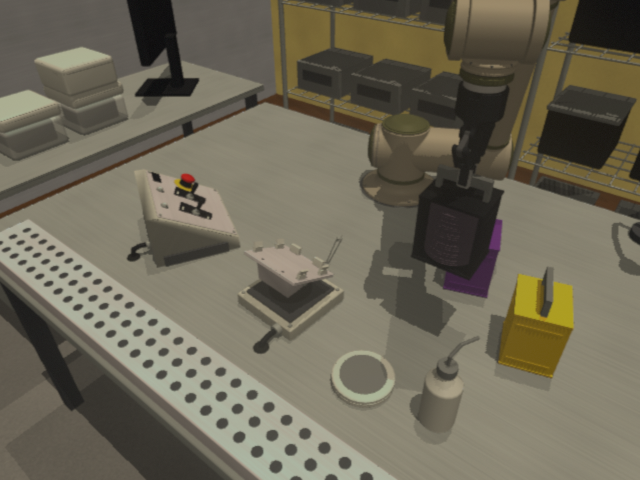

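View pics/side_9.png

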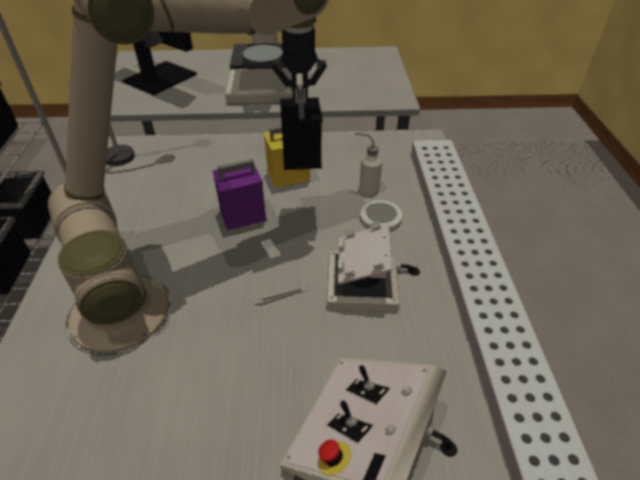

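Emit:
arm_command:
  series: "1.5 0 0.6 0.4 0.5;4.5 0 1.9 1.1 0.5;8.5 0 3.6 2.1 0.5;12.8 0 5.4 3.1 0.5;17.1 0 7.2 4.2 0.5;21.4 0 9 5.2 0.5;25 0 10.5 6 0.5;28 0 11.8 6.8 0.5;29.7 0 12.5 7.2 0.5;29.7 0 12.5 7.2 0.5"

```text
t: 14.35
position: [0.5831, 0.0679, 0.3647]
tool_rot: [-90.1, -0.0, -94.7]
ft_force: [-0.4, 0.4, -3.6]
opening: 0.123
```

Emit:
arm_command:
  series: "0 0 0 0 0.5;0 0 0 0 0.5"

```text
t: 14.55
position: [0.582, 0.0713, 0.3659]
tool_rot: [-90.0, 0.0, -94.4]
ft_force: [-0.5, 0.4, -3.2]
opening: 0.124
```

```bash
python3 - <<'E'
from h import *
s=ctrl.sense();print(s['t'],s['position'],s['tool_rot'],s['ft_force'])
c=snap('scene','10');d=snap('side','10')
a=cv2.resize(c['frame'][100:340,210:370],(400,600));b=cv2.resize(d['frame'][120:320,300:433],(400,600))
cv2.imwrite('pics/b10.png',np.clip(np.hstack([a,b])*1.7,0,255).astype(np.uint8))
E
```

```text
14.55 [0.58201749 0.07130723 0.36594452] [-9.00068635e+01  1.62785065e-02 -9.44252563e+01] [-0.46433871  0.41799535 -3.20732024]
```

View pics/b10.png

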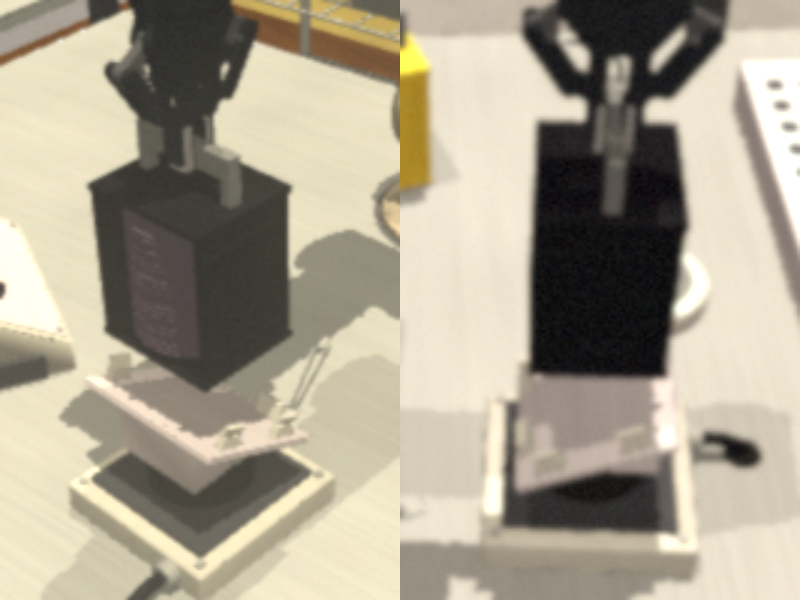

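Emit:
arm_command:
  series: "0 1 0 0 0.5;0 2.5 0 0 0.5;0 3.8 0 0 0.5;0 4.4 0 0 0.5;0 4.6 0 0 0.5;0 4.6 0 0 0.5"

```text
t: 15.25
position: [0.5825, 0.0705, 0.3199]
tool_rot: [-90.0, -0.0, -94.5]
ft_force: [-0.0, -0.1, -3.5]
opening: 0.127
```

Emit:
arm_command:
  series: "0 0.1 0 0 0.5;0 0.2 0 0 0.5;0 0.3 0 0 0.5;0 0.3 0 0 0.5"

```text
t: 15.65
position: [0.5825, 0.0703, 0.3168]
tool_rot: [-90.0, 0.0, -94.5]
ft_force: [-1.0, -0.3, -3.8]
opening: 0.125
```

Emit:
arm_command:
  series: "0 0.1 0 0 0.5;0 0.2 0 0 0.5;0 0.2 0 0 0.5"

```text
t: 15.95
position: [0.5825, 0.0703, 0.3146]
tool_rot: [-90.0, 0.0, -94.5]
ft_force: [0.7, -0.4, -3.6]
opening: 0.123
```

Emit:
arm_command:
  series: "0 0.1 0 0 0.5;0 0.2 0 0 0.5;0 0.2 0 0 0.5"

```text
t: 16.25
position: [0.5824, 0.0703, 0.3126]
tool_rot: [-90.0, -0.0, -94.5]
ft_force: [0.5, -0.4, -4.4]
opening: 0.124
```

Emit:
arm_command:
  series: "0 0.1 0 0 0.5;0 0.2 0 0 0.5;0 0.2 0 0 0.5"

```text
t: 16.55
position: [0.5824, 0.0705, 0.3122]
tool_rot: [-89.9, 0.0, -94.5]
ft_force: [-2.3, 0.7, 4.5]
opening: 0.126
```

Emit:
arm_command:
  series: "0 -0.1 0 0 0.5;0 -0.1 0 0 1.2;0 -0.1 0 0 1.5;0 -0.1 0 0 1.8;0 -0.1 0 0 2;0 -0.1 0 0 2;0 -0.1 0 0 2"

```text
t: 17.25
position: [0.5825, 0.0703, 0.3117]
tool_rot: [-90.0, -0.0, -94.5]
ft_force: [-0.8, -0.9, -0.7]
opening: 0.234
```

```bash
cat > l2.py <<'E'
from h import *
import sys
t=sys.argv[1]
s=ctrl.sense();print(s['t'],s['position'],s['ft_force'],s['opening'])
c=snap('scene',t);d=snap('side',t)
a=cv2.resize(c['frame'][100:340,210:370],(400,600),interpolation=cv2.INTER_CUBIC);b=cv2.resize(d['frame'][120:320,300:433],(400,600),interpolation=cv2.INTER_CUBIC)
cv2.imwrite(f'pics/b{t}.png',np.clip(np.hstack([a,b])*1.9,0,255).astype(np.uint8))
E
python3 l2.py 11
```

```text
17.25 [0.58249815 0.07029817 0.311724  ] [-0.84394168 -0.94608534 -0.69897788] 0.23407921439812068
```

View pics/b11.png

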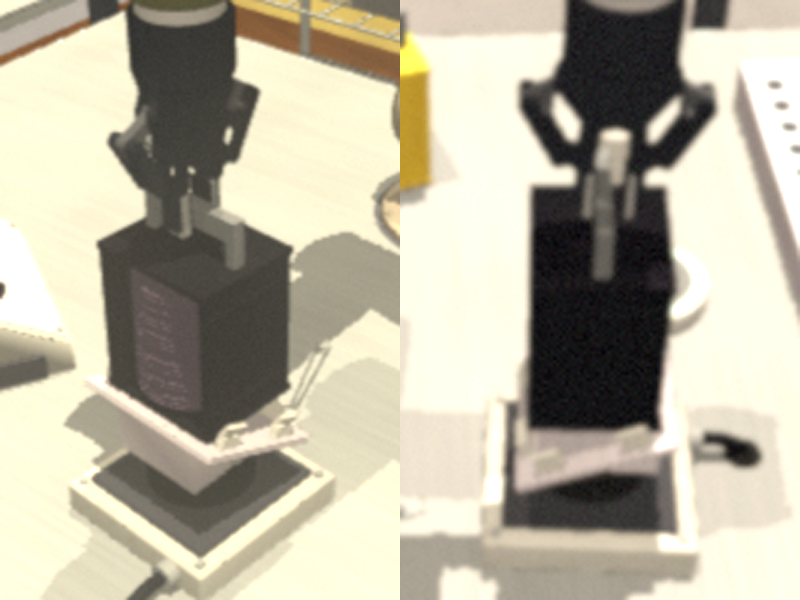

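Emit:
arm_command:
  series: "0 0.1 -0.3 0 2.2;0 0.2 -0.6 0 2.4;0 0.3 -0.9 0 2.5;0 0.4 -1.2 0 2.5;0 0.5 -1.5 0 2.5;0 0.65 -1.8 0 2.5;0 0.75 -2.1 0 2.5;0 0.9 -2.4 0 2.5;0 0.9 -2.4 0 2.5"

```text
t: 18.25
position: [0.5582, 0.0723, 0.3027]
tool_rot: [-90.0, 0.0, -94.5]
ft_force: [-1.7, 0.4, -0.7]
opening: 0.291
```

```bash
python3 l2.py 12
```

```text
18.25 [0.55817025 0.07226707 0.30271711] [-1.66824621  0.42737903 -0.65602194] 0.29118697251722114
```

View pics/b12.png

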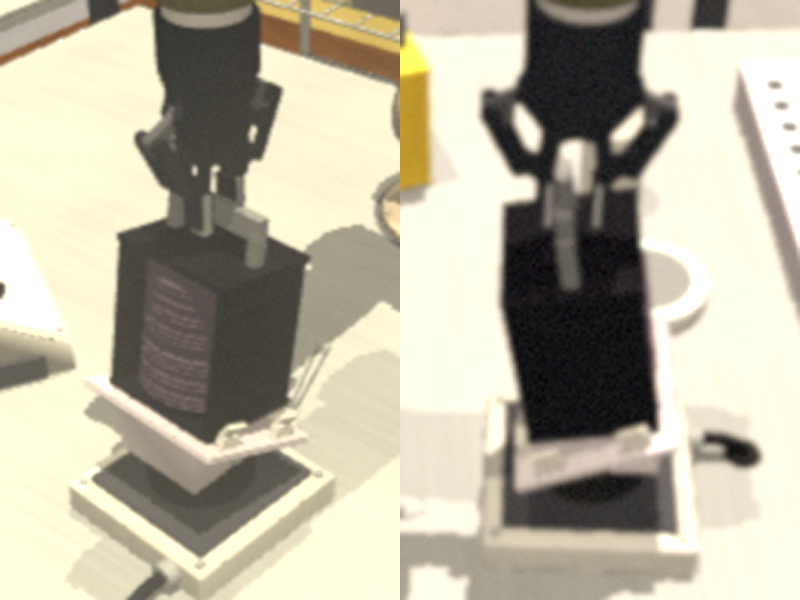

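Leaning under control, about 10° so far. Continuing the arc.

Emit:
arm_command:
  series: "0 0.1 -0.3 0 2.6;0 0.25 -0.6 0 2.6;0 0.4 -0.9 0 2.6;0 0.55 -1.2 0 2.6;0 0.7 -1.5 0 2.6;0 0.85 -1.8 0 2.6;0 1.0 -2.1 0 2.6;0 1.15 -2.4 0 2.6;0 1.15 -2.4 0 2.6"

```text
t: 19.25
position: [0.5342, 0.0742, 0.2912]
tool_rot: [-90.0, -0.0, -94.5]
ft_force: [-1.5, 0.2, -0.9]
opening: 0.307
```

```bash
python3 l2.py 13
```

```text
19.25 [0.53422017 0.07415032 0.29120932] [-1.51721182  0.23538404 -0.85136164] 0.30688362103952443
```

View pics/b13.png

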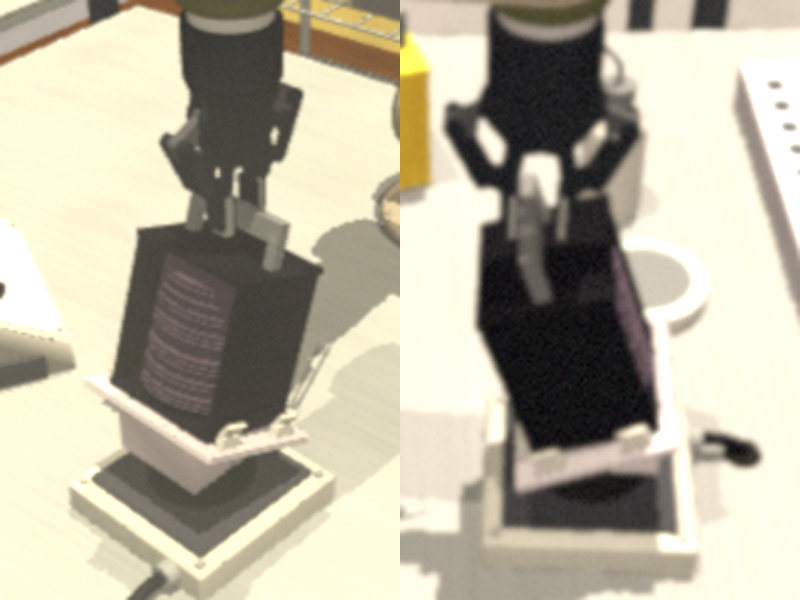

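Emit:
arm_command:
  series: "0 0.1 -0.25 0 2.8;0 0.25 -0.5 0 3;0 0.4 -0.75 0 3;0 0.5 -1 0 3;0 0.6 -1.25 0 3;0 0.75 -1.5 0 3;0 0.85 -1.75 0 3;0 0.95 -2 0 3;0 0.95 -2 0 3"

```text
t: 20.25
position: [0.5145, 0.0757, 0.2818]
tool_rot: [-90.0, -0.0, -94.5]
ft_force: [0.4, -0.4, 0.6]
opening: 0.346
```

```bash
python3 l2.py 14
```

```text
20.25 [0.51445787 0.07570786 0.28183341] [ 0.44046116 -0.43101874  0.64486777] 0.346481373326098
```

View pics/b14.png

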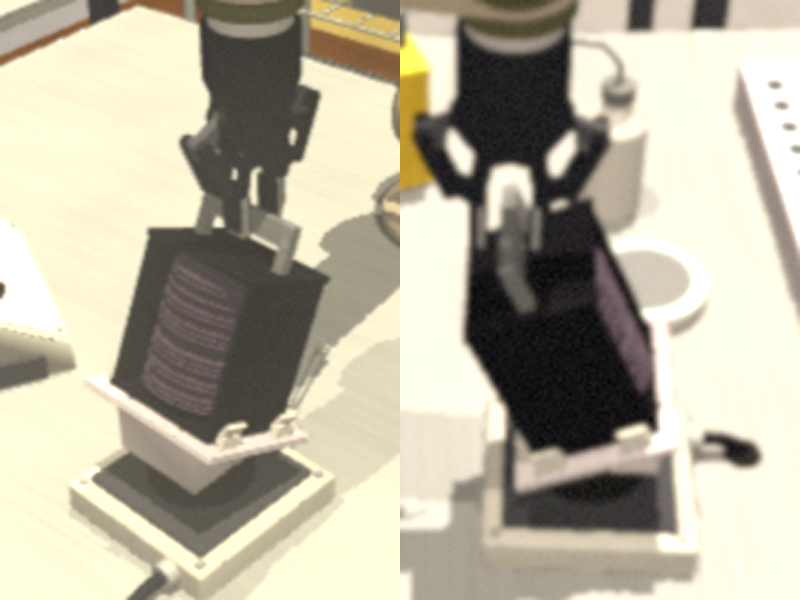

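Emit:
arm_command:
  series: "0 0 0 0 3.5;0 0 0 0 3.8;0 -0.5 0 0 3.8;0 -1.5 0 0 3.8;0 -3 0 0 3.8;0 -6 0 0 3.8;0 -10 0 0 3.8;0 -14 0 0 3.8;0 -14 0 0 3.8"

```text
t: 21.25
position: [0.5151, 0.0757, 0.4279]
tool_rot: [-89.4, -0.0, -94.5]
ft_force: [-0.1, -0.1, 0.3]
opening: 0.443
```

```bash
python3 l2.py 15; python3 -c "
from h import *
snap('wrist','15')"
```

```text
21.25 [0.51509497 0.07568087 0.42790615] [-0.09055848 -0.0889215   0.32006653] 0.44289803426562185
```

View pics/b15.png

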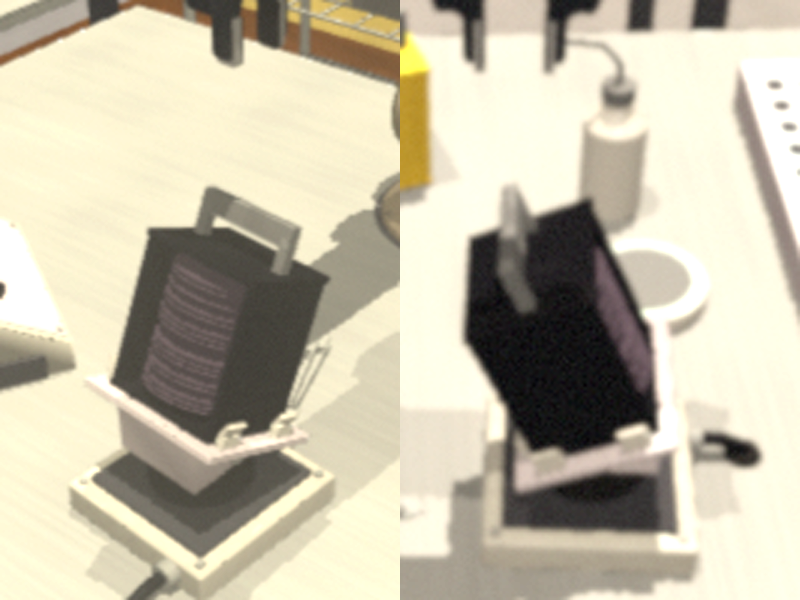

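View pics/wrist_15.png

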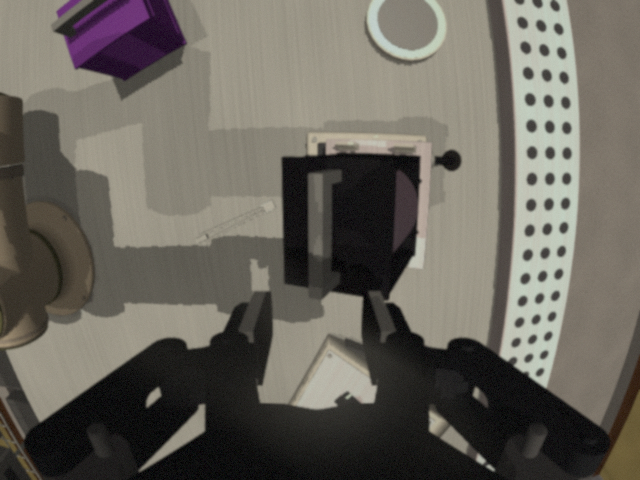

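Emit:
arm_command:
  series: "-0.5 0 13.5 85 3.8;-0.5 0 13.5 85 3.8;-0.5 0 13.5 85 3.8;-0.5 4 13.5 85 3.8;-0.5 8 13.5 85 3.8;-0.5 8 13.5 85 3.8;-0.5 8 13.5 85 3.8;-0.5 8 13.5 85 3.8;-0.5 8 13.5 85 3.8;-0.5 8 13.5 85 3.8"

```text
t: 22.4
position: [0.6494, 0.0701, 0.3404]
tool_rot: [-90.0, -0.2, -179.8]
ft_force: [-0.4, -1.2, -0.0]
opening: 0.445
```

```bash
python3 - <<'E'
from h import *
c=snap('wrist','16'); print(c['s']['t'],c['s']['position'],c['s']['tool_rot'],c['s']['ft_force'])
y=np.radians(-4.55);t=np.radians(24);hx=np.array([np.cos(y),np.sin(y),0]);hy=np.array([-np.sin(y),np.cos(y),0])
o=np.array([.5843,.0685,.115]);u=hx*np.cos(t)+[0,0,np.sin(t)];n=-hx*np.sin(t)+[0,0,np.cos(t)]
im=np.clip(c['frame']*1.9,0,255).astype(np.uint8)
f=3;x0,y0,x1,y1=200,150,450,350
im=cv2.resize(im[y0:y1,x0:x1],None,fx=f,fy=f,interpolation=cv2.INTER_CUBIC)
cv2.imwrite('pics/w16c.png',im)
P=lambda a,b,h:o+a*u+b*hy+h*n
def line(ps,col):
    q=((wproj(c,ps)-[x0,y0]+.5)*f).astype(int)
    for a,b in zip(q,q[1:]):cv2.line(im,tuple(map(int,a)),tuple(map(int,b)),col,1)
line([P(.05,-.059,0),P(.05,.059,0),P(.05,.059,.14),P(.05,-.059,.14),P(.05,-.059,0)],(0,255,0))
line([P(-.064,-.075,0),P(.064,-.075,0),P(.064,.075,0),P(-.064,.075,0)],(0,0,255))
line([P(0,-.049,.18),P(0,.049,.18)],(255,0,0))
for b in(-.03,.03): line([P(.0518,b-.002,0),P(.0518,b+.002,0)],(255,0,255))
cv2.imwrite('pics/w16o.png',im)
E
```

```text
22.4 [0.64939846 0.07007026 0.34037756] [-9.00138699e+01 -1.66784651e-01 -1.79846772e+02] [-0.43995175 -1.15131472 -0.03851524]
```

View pics/w16c.png

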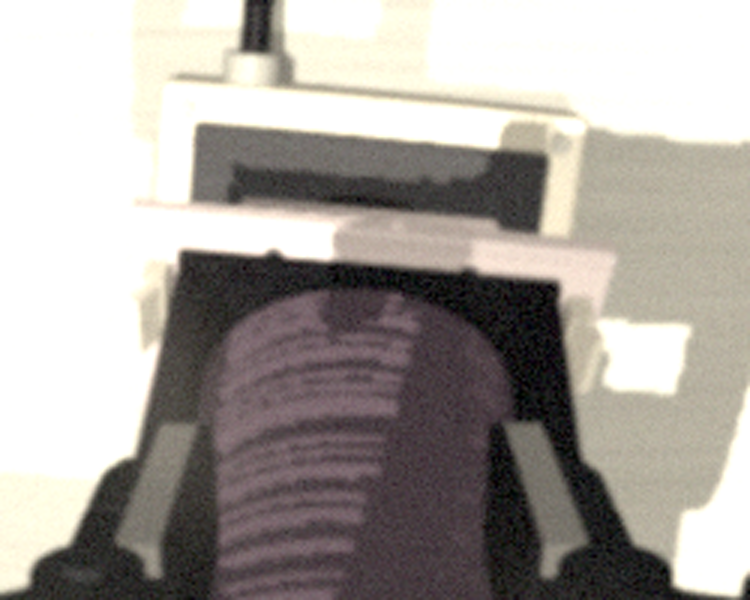

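View pics/w16o.png

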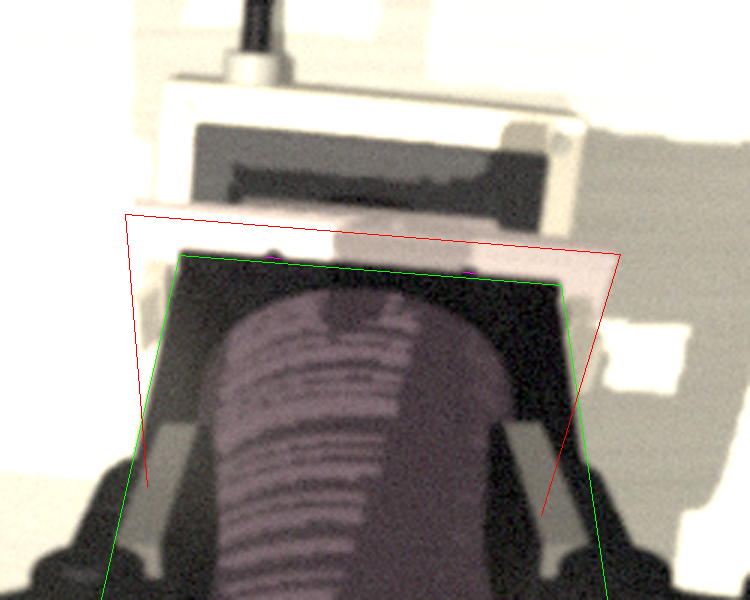

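The bottom front edge hides about half of the two holes, so the cassette is still some 2–3 mm above the stops. I'll nudge it low on its bottom rim with closed fingertips, along the slope.

Emit:
arm_command:
  series: "-1 0 0.4 4.7 0;-2 0 0.8 4.7 0;-2 3 0.8 4.7 0;-2 6 0.8 4.7 0;-2 9 0.8 4.7 0;-2 12 0.8 4.7 0;-2 15 0.8 4.7 0;-2 17 0.8 4.7 0;-2 17 0.8 4.7 0;-2 17 0.8 4.7 0"

```text
t: 23.45
position: [0.6697, 0.0622, 0.172]
tool_rot: [-90.0, -0.0, 175.9]
ft_force: [0.6, 0.5, 0.5]
opening: -0.001
```

```bash
python3 l2.py 17
```

```text
23.45 [0.66972626 0.06221607 0.1719819 ] [0.61052135 0.53539718 0.47027022] -0.0006219418614197077
```

View pics/b17.png

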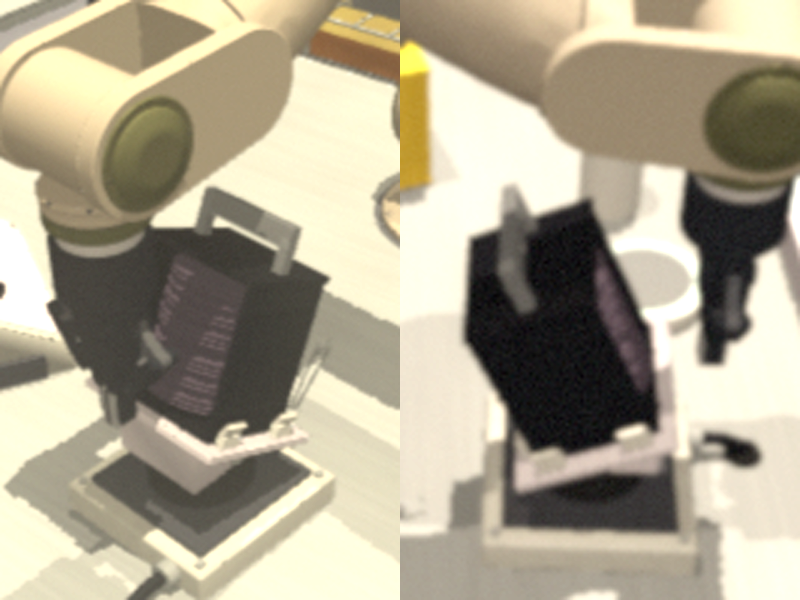

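The arm's link passes over the cassette, so I'll check its clearance before going on.

```bash
python3 - <<'E'
from h import *
for n in('side','scene'):
    c=load(n,'17');P=cloud(c).reshape(-1,3);P=P[c['range_z'].reshape(-1)>0]
    m=(P[:,0]>.44)&(P[:,0]<.72)&(P[:,1]>-.02)&(P[:,1]<.16)&(P[:,2]>.1)
    Q=P[m]
    for a in np.arange(.44,.72,.02):
        z=np.sort(Q[(Q[:,0]>=a)&(Q[:,0]<a+.02),2]); 
        if len(z): h=np.histogram(z,bins=np.arange(.1,.7,.03))[0]; print(n,round(a,2),h)
s=ctrl.sense();print(s['joint_pos'].round(1))
E
```

```text
side 0.44 [  0   0   0   0   0   0   0   0   0   0   0  53 148 223 292   0   0   0
   0]
side 0.46 [  0   0   0   0   0   0   0   0   0   0   3 103 185 249 180   0   0   0
   0]
side 0.48 [  0   0   5  44 248   0   0   0   0   0  25 135 194 308  24   0   0   0
   0]
side 0.5 [  0  19  69  98 283 123  68   0   0   0  68 155 214 223   0   0   0   0
   0]
side 0.52 [ 70  80  88  95 262 127  16   0   0   8 130 198 271  70   0   0   0   0
   0]
side 0.54 [123  86  89  98 193 250   0   0   0  62 154 221 260   0   0   0   0   0
   0]
side 0.56 [127  83  88 102 110 319   0   0   0  92 155 195 338   0   0   0   0   0
   0]
side 0.58 [101  94  96 153 158   5   0   0   0 106 170 221 204   0   0   0   0   0
   0]
side 0.6 [ 39 153 183  47   0   0   0   0   0 119 235 315 123   0   0   0   0   0
   0]
side 0.62 [  6 344   8   0   0   0  58  61   3 131 254 377  84   0   0   0   0   0
   0]
side 0.64 [  0  99   2  29  91  70 115 152  47 128 169 569  23   0   0   0   0   0
   0]
side 0.66 [  0  10  71  28 103 126 110 122  58 105 160 530   1   0   0   0   0   0
   0]
side 0.68 [  0   1   5   1  23  14
[... 750 characters left out ...]
  0   0   0   0
   0]
scene 0.58 [ 86  95 259 421 207  13   0   0   0  94 242 560 226   0   0   0   0   0
   0]
scene 0.6 [ 52 329 301  58   0   0   0   0   0 112 179 317  99   0   0   0   0   0
   0]
scene 0.62 [213 434   4   0   0   0   0   1   1 127 139 359  20   0   0   0   0   0
   0]
scene 0.64 [  2 153   0   4   3   0  39  50  16  89 100 372   1   0   0   0   0   0
   0]
scene 0.66 [  0  15 112 137 265 138 117 125  66 105 160 585   0   0   0   0   0   0
   0]
scene 0.68 [  0   2  39 143 290 200 192 241 292 174 207 865   0   0   0   0   0   0
   0]
scene 0.7 [   0    0    0    0    0    0  210  186  318  349 1018  467    0    0
    0    0    0    0    0]
[-4.8 37.4 59.5  0.  82.9 89.4]
```

Emit:
arm_command:
  series: "0.8 0.3 0 0 0;1.6 0.5 0 0 0;2.2 0.6 0 0 0;2.5 0.6 0 0 0;2.5 0.6 0 0 0"

```text
t: 24.05
position: [0.6446, 0.0641, 0.1663]
tool_rot: [-90.0, 0.0, 175.8]
ft_force: [0.4, -1.6, 0.7]
opening: 0.0
```

```bash
python3 l2.py 18
```

```text
24.05 [0.64461155 0.06410762 0.16634974] [ 0.40767883 -1.63103397  0.66067294] 0.00027018766469643973
```

View pics/b18.png

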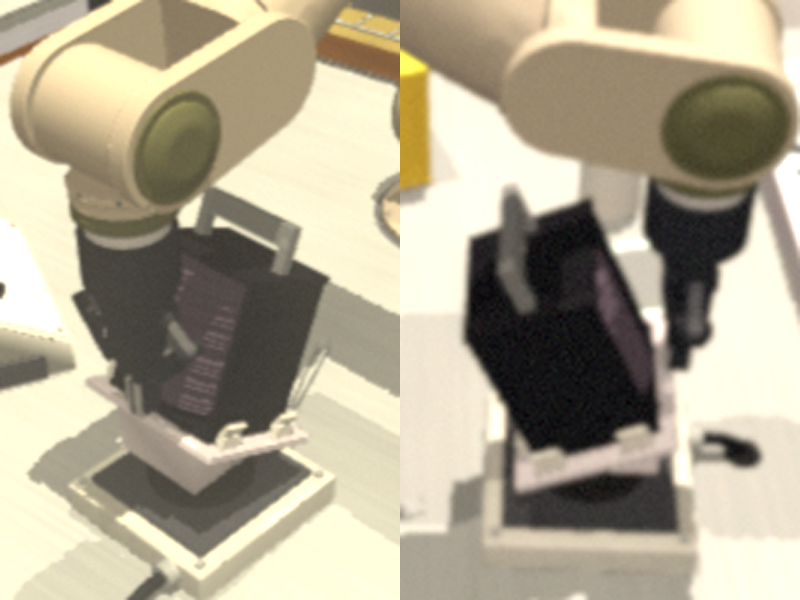

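Emit:
arm_command:
  series: "0.2 0 0 0 0;0.35 0.05 0 0 0;0.45 0.1 0 0 0;0.55 0.15 0 0 0;0.6 0.17 0 0 0;0.6 0.17 0 0 0"

```text
t: 24.75
position: [0.6388, 0.0645, 0.1641]
tool_rot: [-90.0, -0.0, 175.8]
ft_force: [0.3, -0.2, -0.4]
opening: -0.003
```

Emit:
arm_command:
  series: "0.1 0.03 0 0 0;0.2 0.06 0 0 0;0.2 0.06 0 0 0"

```text
t: 25.05
position: [0.6367, 0.0647, 0.1635]
tool_rot: [-90.0, -0.0, 175.8]
ft_force: [0.6, 0.1, 0.1]
opening: -0.002
```

Emit:
arm_command:
  series: "0.05 0.02 0 0 0;0.1 0.04 0 0 0;0.1 0.04 0 0 0"

```text
t: 25.35
position: [0.6358, 0.0647, 0.1631]
tool_rot: [-90.0, -0.0, 175.8]
ft_force: [-0.1, 1.0, -0.9]
opening: -0.001
```

Emit:
arm_command:
  series: "0.05 0.02 0 0 0;0.1 0.04 0 0 0;0.1 0.04 0 0 0"

```text
t: 25.65
position: [0.6348, 0.0648, 0.1627]
tool_rot: [-90.0, -0.0, 175.8]
ft_force: [0.3, -0.3, 0.1]
opening: -0.0
```

Emit:
arm_command:
  series: "0.05 0.02 0 0 0;0.1 0.04 0 0 0;0.1 0.04 0 0 0"

```text
t: 25.95
position: [0.6338, 0.0649, 0.1623]
tool_rot: [-90.0, -0.0, 175.8]
ft_force: [-0.1, -0.0, -0.2]
opening: 0.002
```

```bash
python3 l2.py 19; python3 - <<'E'
from h import *
a,b=load('side','17')['frame'],load('side','19')['frame']
o=[cv2.resize(np.clip(x[180:290,320:400]*2.2,0,255).astype(np.uint8),(400,550),interpolation=cv2.INTER_NEAREST) for x in(a,b)]
cv2.imwrite('pics/cmp19.png',np.hstack(o))
E
```

```text
25.95 [0.63375172 0.06486212 0.16229147] [-0.07385142 -0.02724041 -0.21413028] 0.0015053343878773365
```

View pics/cmp19.png

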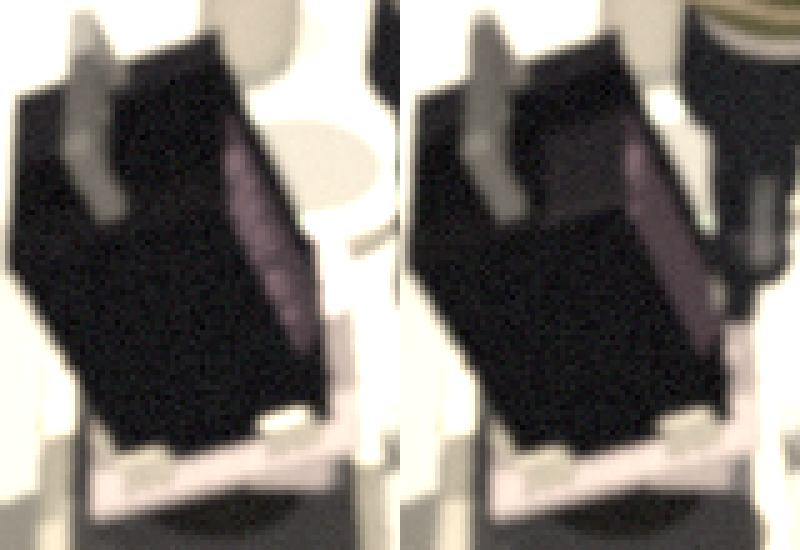

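```bash
python3 - <<'E'
from h import *
a=load('wrist','6')['frame'];b=load('wrist','16')['frame']
A=cv2.resize(np.clip(a[215:250,270:380]*1.6,0,255).astype(np.uint8),None,fx=7,fy=7,interpolation=cv2.INTER_NEAREST)
B=cv2.resize(np.clip(b[220:255,265:375]*1.6,0,255).astype(np.uint8),None,fx=7,fy=7,interpolation=cv2.INTER_NEAREST)
cv2.imwrite('pics/holes.png',np.vstack([A,B]))
S=load('side','17');C=load('scene','15')
y=np.radians(-4.55);t=np.radians(24);hx=np.array([np.cos(y),np.sin(y),0]);hy=np.array([-np.sin(y),np.cos(y),0])
o=np.array([.5843,.0685,.115]);u=hx*np.cos(t)+[0,0,np.sin(t)];n=-hx*np.sin(t)+[0,0,np.cos(t)]
P=lambda a,b,h:o+a*u+b*hy+h*n
out=[]
for c,(x0,y0,x1,y1),f in((S,(315,180,405,290),5),(C,(240,160,350,300),3.9)):
    im=cv2.resize(np.clip(c['frame'][y0:y1,x0:x1]*2.,0,255).astype(np.uint8),None,fx=f,fy=f,interpolation=cv2.INTER_NEAREST)
    def line(ps,col):
        q=((proj(c,ps)-[x0,y0]+.5)*f).astype(int)
        for p,r in zip(q,q[1:]):cv2.line(im,tuple(map(int,p)),tuple(map(int,r)),col,1)
    e=[-.059,.059]
    for s in(-.05,.05): line([P(s,-.059,0),P(s,.059,0),P(s,.059,.14),P(s,-.059,.14),P(s,-.059,0)],(0,255,0))
    line([P(-.05,-.059,0),P(.05,-.059,0)],(0,255,0))
    line([P(-.064,-.075,0),P(.064,-.075,0),P(.064,.075,0),P(-.064,.075,0),P(-.064,-.075,0)],(0,0,255))
    line([P(0,-.049,.18),P(0,.049,.18)],(255,0,0))
    out.append(im[:545])
cv2.imwrite('pics/ov17.png',np.hstack(out))
E
```

```text
(no output)
```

View pics/holes.png

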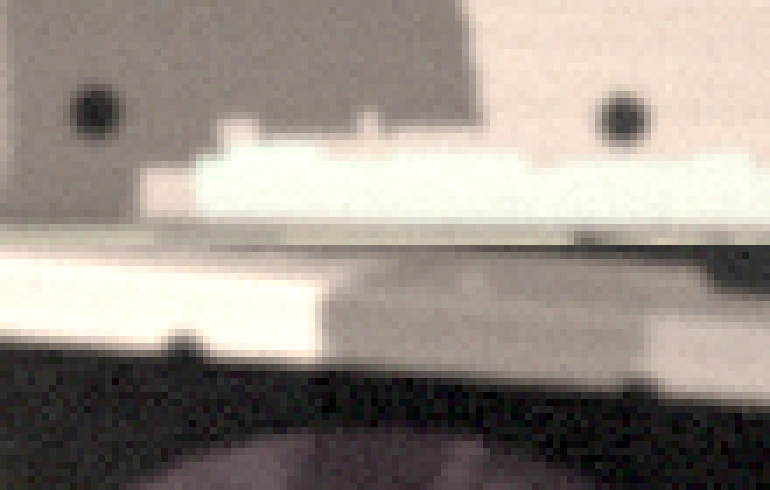

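View pics/ov17.png

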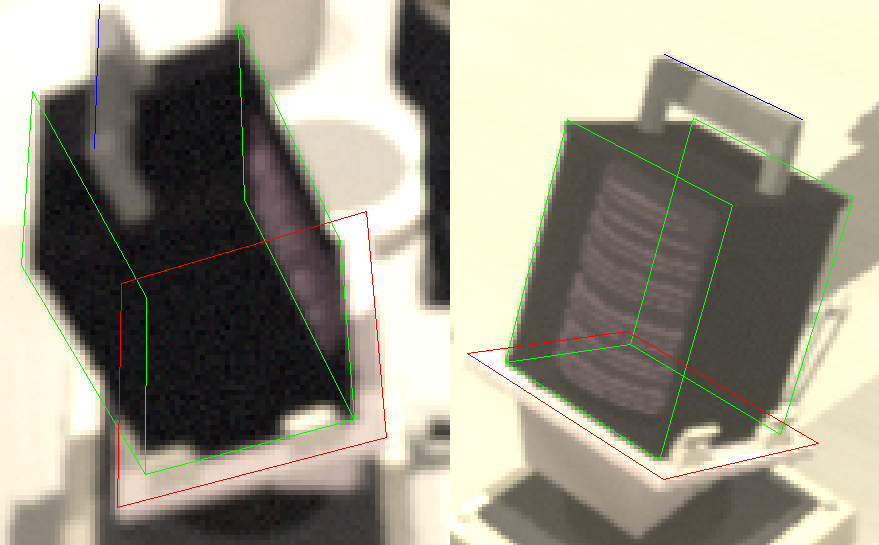

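Emit:
arm_command:
  series: "0.05 0.02 0 0 0;0.1 0.04 0 0 0;0.1 0.04 0 0 0"

```text
t: 26.35
position: [0.6327, 0.065, 0.1619]
tool_rot: [-90.0, -0.0, 175.8]
ft_force: [0.4, 0.6, -0.1]
opening: 0.0
```

Emit:
arm_command:
  series: "0.05 0.02 0 0 0;0.1 0.04 0 0 0;0.1 0.04 0 0 0"

```text
t: 26.65
position: [0.6318, 0.065, 0.1615]
tool_rot: [-90.0, -0.0, 175.8]
ft_force: [0.4, -0.1, 0.8]
opening: 0.002
```

```bash
python3 l2.py 20; python3 - <<'E'
from h import *
snap('wrist','20')
a,b=load('side','17')['frame'],load('side','20')['frame']
o=[cv2.resize(np.clip(x[180:290,320:400]*2.2,0,255).astype(np.uint8),(400,550),interpolation=cv2.INTER_NEAREST) for x in(a,b)]
cv2.imwrite('pics/cmp20.png',np.hstack(o))
E
```

```text
26.65 [0.63175471 0.06502417 0.16151354] [ 0.35991296 -0.14053754  0.82721765] 0.002468843997574179
```

View pics/cmp20.png

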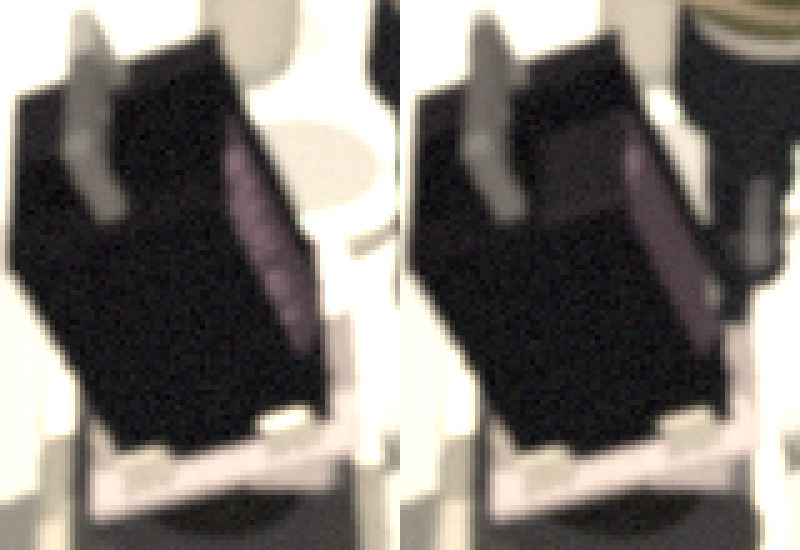

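View pics/wrist_20.png

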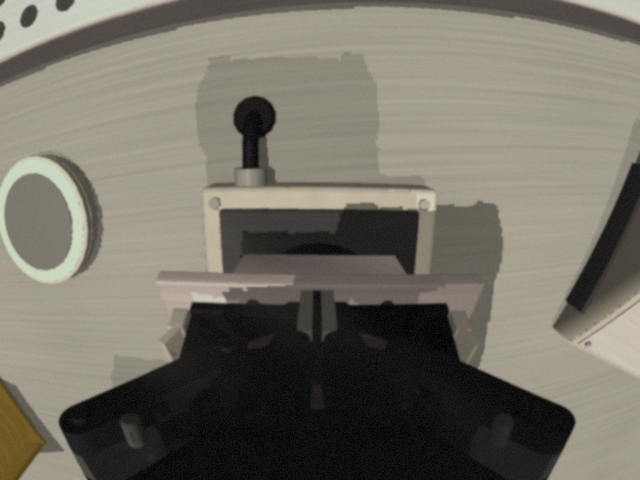

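Emit:
arm_command:
  series: "0.05 0.02 0 0 0;0.1 0.04 0 0 0;0.15 0.06 0 0 0;0.15 0.06 0 0 0"

```text
t: 27.2
position: [0.6303, 0.0651, 0.1609]
tool_rot: [-90.0, -0.0, 175.8]
ft_force: [-0.2, -0.6, -0.5]
opening: 0.003
```

Emit:
arm_command:
  series: "0.05 0.02 0 0 0;0.1 0.04 0 0 0;0.15 0.06 0 0 0;0.15 0.06 0 0 0"

```text
t: 27.6
position: [0.6288, 0.0652, 0.1603]
tool_rot: [-90.0, -0.0, 175.8]
ft_force: [-1.3, -0.0, -0.7]
opening: 0.004
```

```bash
python3 - <<'E'
from h import *
c=snap('wrist','21');print(c['s']['position'],c['s']['ft_force'])
o=[]
for t in('20','21'):
    a=load('wrist',t)['frame'];o.append(cv2.resize(np.clip(a[265:365,180:460]*2.4,0,255).astype(np.uint8),(800,286),interpolation=cv2.INTER_CUBIC))
cv2.imwrite('pics/w2021.png',np.vstack(o))
E
```

```text
[0.6287692  0.0652411  0.16032238] [-1.25880179 -0.00658951 -0.7357628 ]
```

View pics/w2021.png

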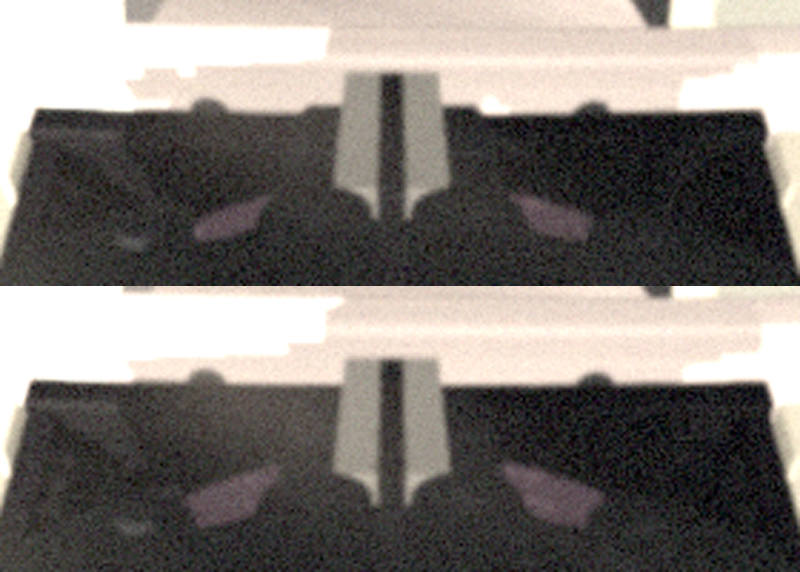

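The opening is recessed at the centre, so the finger only went into it without touching. I'll back out and push on the side walls' front edges instead, left then right.

Emit:
arm_command:
  series: "-0.8 -0.4 0 0 0;-1.6 -0.7 0 0 0;-2.4 -0.7 0 0 0;-2.4 -0.7 -2 0 0;-2.4 -0.7 -4.5 0 0;-2 -0.5 -4.5 0 0;-1.5 -0.4 -4.5 0 0;-1.2 -0.4 -4.5 0 0;-1.0 -0.4 -4.5 0 0;-1.0 -0.4 -4.5 0 0"

```text
t: 28.65
position: [0.642, 0.1088, 0.1646]
tool_rot: [-90.0, 0.0, 175.7]
ft_force: [0.6, 0.3, 0.5]
opening: 0.002
```

Emit:
arm_command:
  series: "0.05 0.02 0 0 0;0.1 0.04 0 0 0;0.1 0.04 0 0 0"

```text
t: 28.95
position: [0.6411, 0.1094, 0.1639]
tool_rot: [-90.0, -0.0, 175.8]
ft_force: [0.1, 0.5, 0.5]
opening: 0.004
```

Emit:
arm_command:
  series: "0.05 0.02 0 0 0;0.1 0.04 0 0 0;0.1 0.04 0 0 0"

```text
t: 29.25
position: [0.6401, 0.1095, 0.1635]
tool_rot: [-90.0, -0.0, 175.8]
ft_force: [0.3, 0.4, -0.1]
opening: 0.001
```

```bash
python3 - <<'E'
from h import *
c=snap('wrist','22');print(c['s']['position'],c['s']['ft_force'])
o=[]
for t in('22',):
    a=load('wrist',t)['frame'];o.append(cv2.resize(np.clip(a[240:400,180:480]*2.4,0,255).astype(np.uint8),(800,427),interpolation=cv2.INTER_CUBIC))
cv2.imwrite('pics/w22.png',np.vstack(o))
E
```

```text
[0.64005859 0.10954935 0.16348253] [ 0.31748892  0.43142911 -0.05075395]
```

View pics/w22.png

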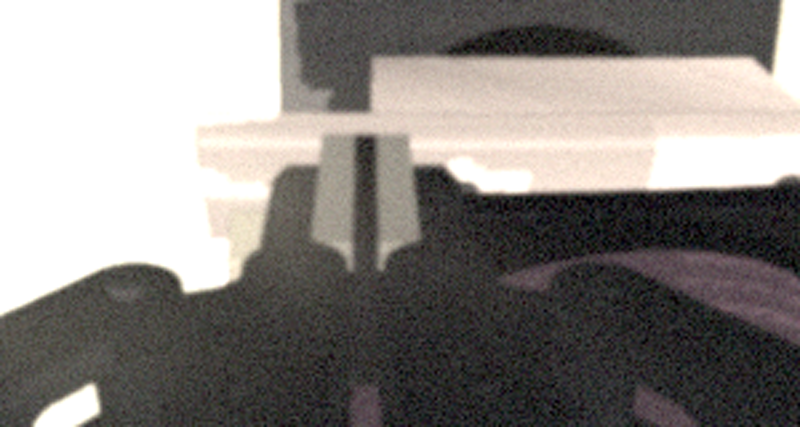

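Emit:
arm_command:
  series: "0.05 0.02 0 0 0;0.1 0.04 0 0 0;0.15 0.06 0 0 0;0.15 0.06 0 0 0"

```text
t: 29.7
position: [0.6386, 0.1096, 0.1629]
tool_rot: [-90.0, -0.0, 175.8]
ft_force: [0.5, 0.3, -0.8]
opening: 0.001
```

Emit:
arm_command:
  series: "0.05 0.02 0 0 0;0.1 0.04 0 0 0;0.15 0.06 0 0 0;0.15 0.06 0 0 0"

```text
t: 30.1
position: [0.6371, 0.1097, 0.1623]
tool_rot: [-90.0, -0.0, 175.8]
ft_force: [0.4, 0.7, 1.3]
opening: 0.003
```

Emit:
arm_command:
  series: "0.05 0.02 0 0 0;0.1 0.04 0 0 0;0.15 0.06 0 0 0;0.15 0.06 0 0 0"

```text
t: 30.5
position: [0.6356, 0.1099, 0.1617]
tool_rot: [-90.0, -0.0, 175.8]
ft_force: [-0.1, -0.1, -0.2]
opening: -0.005
```

```bash
python3 l2.py 23
```

```text
30.5 [0.63555571 0.1098736  0.16169348] [-0.09923417 -0.14472109 -0.19734909] -0.005499411599571799
```

View pics/b23.png

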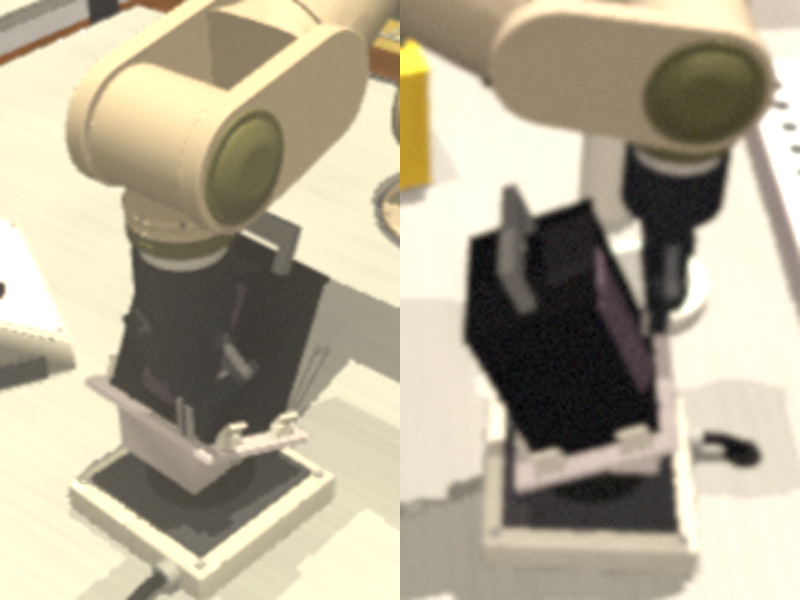

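```bash
python3 - <<'E'
from h import *
c=load('wrist','21');K=c['mtx'];H=c['hand_eye']
for p in([-.011,.019,0],[-.008,.019,0],[-.005,.019,0],[0,.019,0],[.011,.019,0],[-.011,0,0],[-.011,.019,.0145]):
    q=H[:3,:3].T@(np.array(p)-H[:3,3]);r=np.hypot(q[0],q[1]);th=np.arctan2(r,q[2])
    print(p,[round(K[i,2]+K[i,i]*th*q[i]/r,1) for i in(0,1)])
a=c['frame'];cv2.imwrite('pics/tip.png',cv2.resize(np.clip(a[270:370,270:370]*3.,0,255).astype(np.uint8),(600,600),interpolation=cv2.INTER_NEAREST))
# range of fingertip pixels
print(c['range_z'][288:345:4,308].round(3),c['range_z'][288:345:4,325].round(3))
E
```

```text
[-0.011, 0.019, 0] [np.float64(318.3), np.float64(288.7)]
[-0.008, 0.019, 0] [np.float64(318.3), np.float64(295.3)]
[-0.005, 0.019, 0] [np.float64(318.3), np.float64(301.9)]
[0, 0.019, 0] [np.float64(318.3), np.float64(312.5)]
[0.011, 0.019, 0] [np.float64(318.2), np.float64(334.8)]
[-0.011, 0, 0] [np.float64(318.4), np.float64(308.9)]
[-0.011, 0.019, 0.0145] [np.float64(353.3), np.float64(288.5)]
[0.157 0.147 0.143 0.141 0.136 0.133 0.129 0.126 0.124 0.121 0.12  0.118
 0.112 0.111 0.106] [0.155 0.148 0.144 0.14  0.136 0.133 0.13  0.127 0.125 0.121 0.12  0.118
 0.111 0.11  0.107]
```

View pics/tip.png

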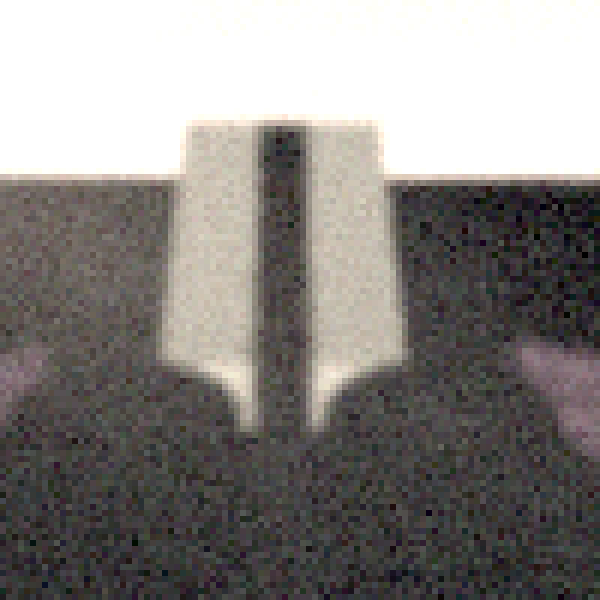

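Fingers are only about 18 mm wide together, so I missed the side wall. Backing out and shifting 5 mm further left.

Emit:
arm_command:
  series: "-0.7 -0.3 0 0 0;-1.4 -0.4 0 0 0;-1.4 -0.4 -0.5 0 0;-1.2 -0.3 -0.5 0 0;-1.0 -0.25 -0.5 0 0;-0.9 -0.2 -0.5 0 0;-0.8 -0.2 -0.5 0 0;-0.8 -0.2 -0.5 0 0"

```text
t: 31.4
position: [0.6438, 0.1143, 0.1638]
tool_rot: [-90.0, 0.0, 175.8]
ft_force: [-0.5, -0.3, 0.7]
opening: 0.002
```

Emit:
arm_command:
  series: "0.05 0.02 0 0 0;0.1 0.04 0 0 0;0.15 0.06 0 0 0;0.15 0.06 0 0 0"

```text
t: 31.8
position: [0.6424, 0.1144, 0.1631]
tool_rot: [-90.0, -0.0, 175.8]
ft_force: [-0.1, 0.7, 0.1]
opening: -0.001
```

Emit:
arm_command:
  series: "0.05 0.02 0 0 0;0.1 0.04 0 0 0;0.15 0.06 0 0 0;0.15 0.06 0 0 0"

```text
t: 32.2
position: [0.6409, 0.1145, 0.1625]
tool_rot: [-90.0, -0.0, 175.8]
ft_force: [-0.9, -0.6, 0.4]
opening: -0.001
```

```bash
python3 l2.py 24; python3 - <<'E'
from h import *
c=snap('wrist','24')
a=c['frame'];cv2.imwrite('pics/w24.png',cv2.resize(np.clip(a[240:400,200:500]*3,0,255).astype(np.uint8),(800,427),interpolation=cv2.INTER_CUBIC))
a,b=load('side','17')['frame'],load('side','24')['frame']
o=[cv2.resize(np.clip(x[180:290,320:400]*2.2,0,255).astype(np.uint8),(400,550),interpolation=cv2.INTER_NEAREST) for x in(a,b)]
cv2.imwrite('pics/cmp24.png',np.hstack(o))
E
```

```text
32.2 [0.64091963 0.11447897 0.16251217] [-0.93299735 -0.59954792  0.36480069] -0.0005583170719314455
```

View pics/w24.png

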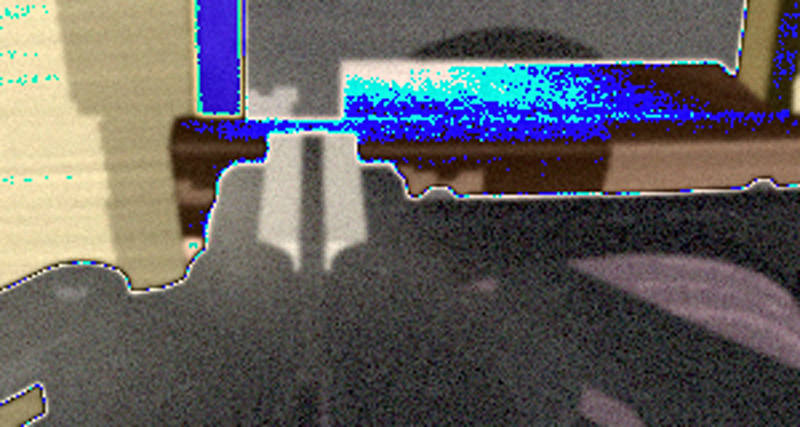

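View pics/cmp24.png

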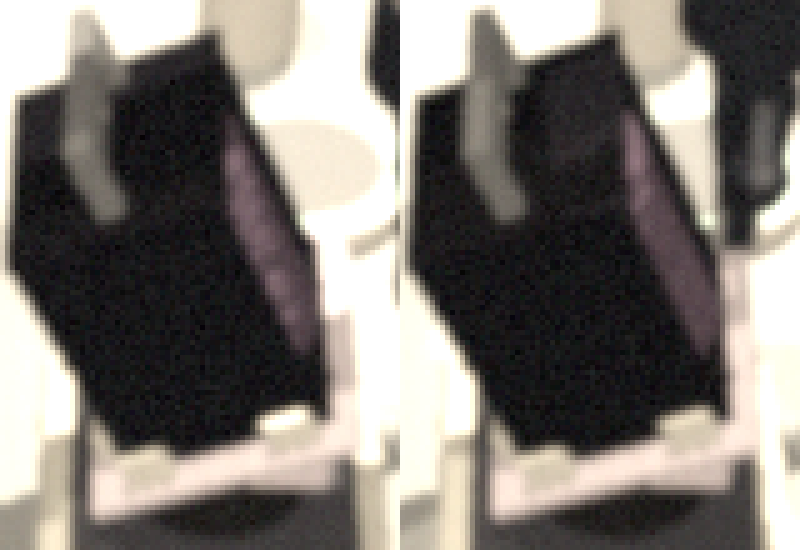

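Emit:
arm_command:
  series: "0.05 0.02 0 0 0;0.1 0.04 0 0 0;0.15 0.06 0 0 0;0.15 0.06 0 0 0"

```text
t: 32.75
position: [0.6395, 0.1146, 0.162]
tool_rot: [-90.0, 0.0, 175.8]
ft_force: [0.2, 0.4, 0.7]
opening: 0.001
```

Emit:
arm_command:
  series: "0.05 0.02 0 0 0;0.1 0.04 0 0 0;0.1 0.04 0 0 0"

```text
t: 33.05
position: [0.6389, 0.1147, 0.1618]
tool_rot: [-90.0, 0.1, 175.8]
ft_force: [2.5, -0.2, 0.6]
opening: -0.003
```

Emit:
arm_command:
  series: "0.05 0.02 0 0 0;0.1 0.04 0 0 0;0.1 0.04 0 0 0"

```text
t: 33.35
position: [0.6385, 0.1146, 0.1619]
tool_rot: [-90.0, 0.2, 175.8]
ft_force: [5.9, -0.2, 2.7]
opening: 0.006
```

```bash
python3 l2.py 25; python3 - <<'E'
from h import *
c=snap('wrist','25')
o=[]
for t in('24','25'):
    a=load('wrist',t)['frame'].astype(float);o.append(cv2.resize(np.clip(a[260:340,220:500]*2,0,255).astype(np.uint8),(800,229),interpolation=cv2.INTER_CUBIC))
a,b=[load('side',t)['frame'].astype(float) for t in('17','25')]
q=[cv2.resize(np.clip(x[180:290,320:400]*1.6,0,255).astype(np.uint8),(400,550),interpolation=cv2.INTER_NEAREST) for x in(a,b)]
cv2.imwrite('pics/w25.png',np.vstack(o));cv2.imwrite('pics/cmp25.png',np.hstack(q))
E
```

```text
33.35 [0.63850362 0.11464969 0.16188953] [ 5.85573498 -0.17998711  2.721154  ] 0.006039116765294145
```

View pics/w25.png

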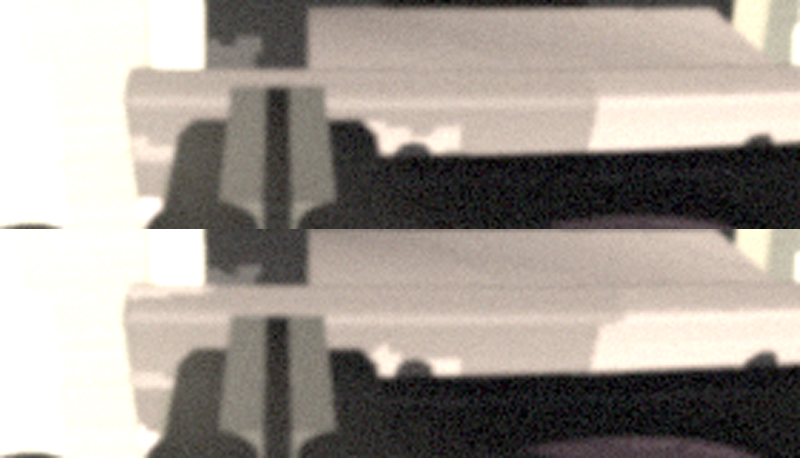

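View pics/cmp25.png

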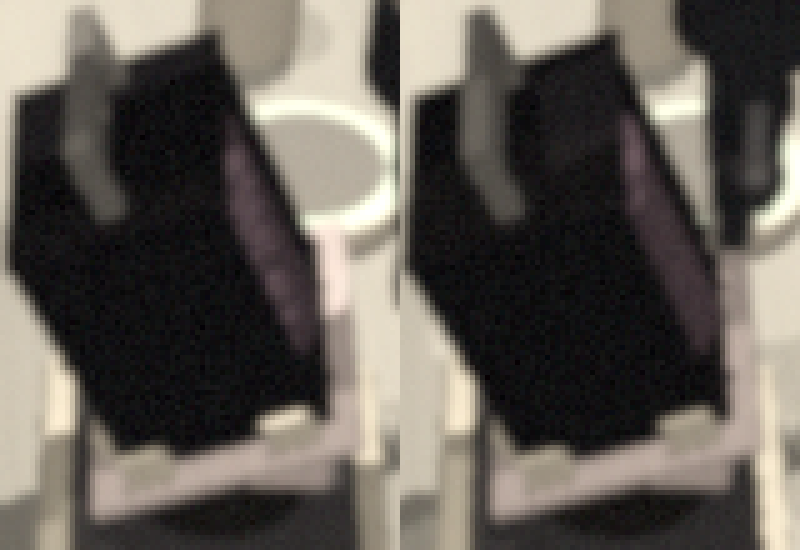

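Contact on the left wall at 6 N without the cassette moving, so it is against the stop there. The same check on the right wall.

Emit:
arm_command:
  series: "-0.8 -0.3 0 0 0;-1.8 -0.4 0 0 0;-1.8 -0.4 4 0 0;-1.8 -0.4 8 0 0;-1.8 -0.4 10 0 0;-1.3 -0.3 10 0 0;-0.9 -0.25 10 0 0;-0.6 -0.2 10 0 0;-0.4 -0.15 10 0 0;-0.4 -0.15 10 0 0"

```text
t: 34.5
position: [0.6339, 0.0156, 0.1626]
tool_rot: [-90.0, -0.0, 175.9]
ft_force: [-0.0, -0.6, 0.6]
opening: -0.001
```

Emit:
arm_command:
  series: "0.05 0.02 0 0 0;0.1 0.04 0 0 0;0.15 0.06 0 0 0;0.15 0.06 0 0 0"

```text
t: 34.9
position: [0.6326, 0.0148, 0.162]
tool_rot: [-90.0, -0.0, 175.8]
ft_force: [0.6, -0.5, -0.4]
opening: -0.002
```

Emit:
arm_command:
  series: "0.05 0.02 0 0 0;0.1 0.04 0 0 0;0.1 0.04 0 0 0"

```text
t: 35.2
position: [0.6317, 0.0149, 0.1617]
tool_rot: [-90.0, 0.0, 175.8]
ft_force: [-0.0, 0.3, 0.0]
opening: -0.001
```

Emit:
arm_command:
  series: "0.05 0.02 0 0 0;0.1 0.04 0 0 0;0.1 0.04 0 0 0"

```text
t: 35.5
position: [0.6308, 0.0148, 0.1613]
tool_rot: [-90.0, 0.0, 175.8]
ft_force: [0.7, -1.1, 0.6]
opening: 0.0
```

Emit:
arm_command:
  series: "0.05 0.02 0 0 0;0.1 0.04 0 0 0;0.1 0.04 0 0 0"

```text
t: 35.8
position: [0.6303, 0.0148, 0.1613]
tool_rot: [-90.0, 0.1, 175.8]
ft_force: [4.3, -1.7, 0.8]
opening: -0.002
```

Emit:
arm_command:
  series: "0.05 0.02 0 0 0;0.1 0.04 0 0 0;0.1 0.04 0 0 0"

```text
t: 36.1
position: [0.63, 0.0148, 0.1613]
tool_rot: [-90.0, 0.3, 175.8]
ft_force: [7.9, -2.0, 2.2]
opening: 0.001
```

Both sides are rigid at the same depth, so the cassette is on both stops. Retreating, then final checks.

Emit:
arm_command:
  series: "-0.8 -0.3 0 0 0;-2 -0.4 0 0 0;-3 -3 0 0 0;-3 -8 0 0 0;-3 -13 0 0 0;-3 -18 0 0 0;-1 -20 -5 0 0;-0.5 -20 -5 0 0;-0.5 -20 -5 0 0"

```text
t: 37.0
position: [0.6364, 0.0661, 0.3609]
tool_rot: [-90.0, -0.0, 175.9]
ft_force: [-0.2, 0.8, -1.1]
opening: 0.0
```

```bash
python3 - <<'E'
from h import *
c=snap('wrist','30');s=c['s'];print(s['t'],s['position'],s['ft_force']);C=snap('scene','30');S=snap('side','30')
y=np.radians(-4.55);t=np.radians(24);hx=np.array([np.cos(y),np.sin(y),0]);hy=np.array([-np.sin(y),np.cos(y),0])
o=np.array([.5843,.0685,.115]);u=hx*np.cos(t)+[0,0,np.sin(t)];n=-hx*np.sin(t)+[0,0,np.cos(t)]
P=lambda a,b,h:o+a*u+b*hy+h*n
x0,y0,x1,y1,f=190,170,460,370,2.9
im=cv2.resize(np.clip(c['frame'][y0:y1,x0:x1].astype(float)*1.5,0,255).astype(np.uint8),None,fx=f,fy=f,interpolation=cv2.INTER_CUBIC)
cv2.imwrite('pics/w30.png',im)
E
```

```text
37.0 [0.63643235 0.06612847 0.36089458] [-0.21600486  0.75053287 -1.12188516]
```

View pics/w30.png

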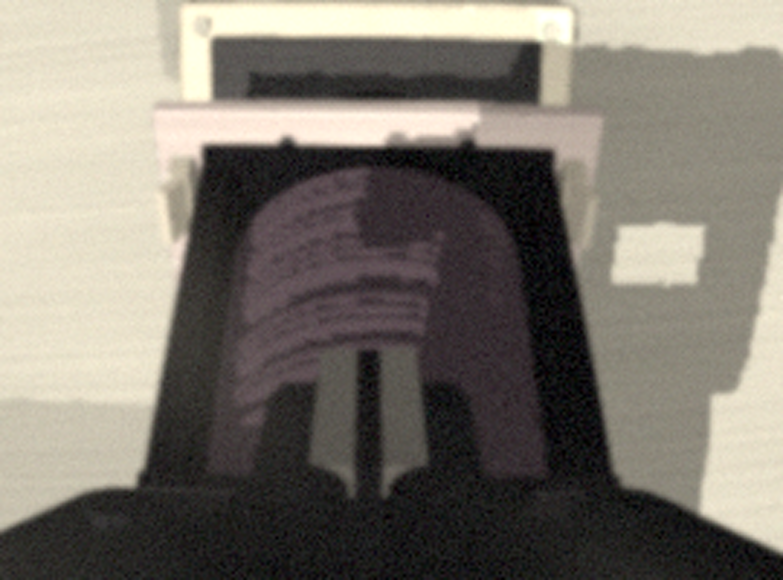

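View pics/scene_30.png

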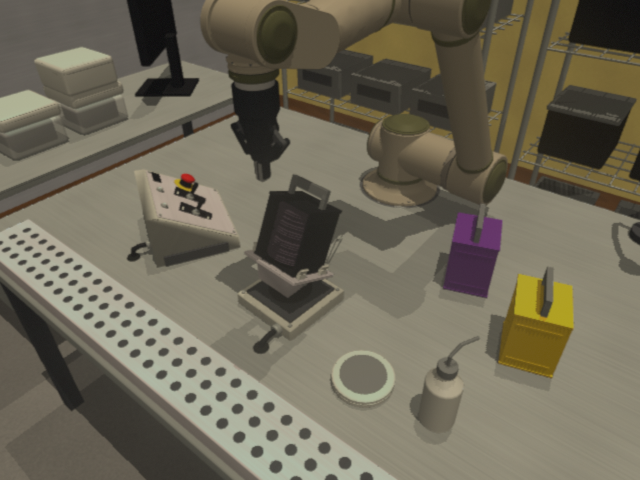

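View pics/side_30.png

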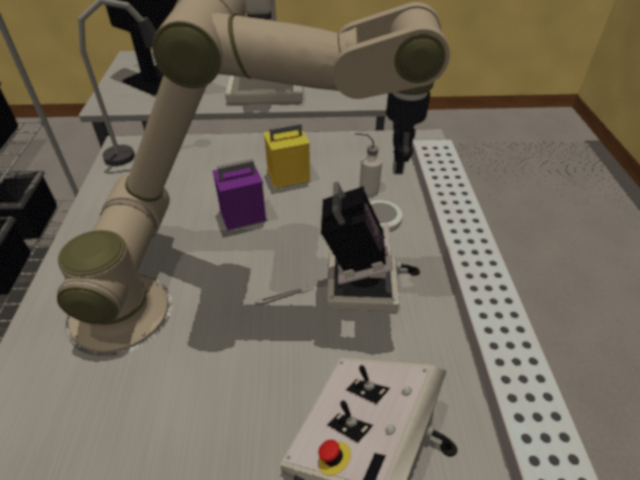

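```bash
python3 ov.py 30; python3 - <<'E'
from h import *
y=np.radians(-4.55);t=np.radians(24);hx=np.array([np.cos(y),np.sin(y),0]);hy=np.array([-np.sin(y),np.cos(y),0])
o=np.array([.5843,.0685,.115]);u=hx*np.cos(t)+[0,0,np.sin(t)];n=-hx*np.sin(t)+[0,0,np.cos(t)]
P=lambda a,b,h:o+a*u+b*hy+h*n
c=load('scene','30');x0,y0,x1,y1,f=240,165,350,300,4
im=cv2.resize(np.clip(c['frame'][y0:y1,x0:x1].astype(float)*2.,0,255).astype(np.uint8),None,fx=f,fy=f,interpolation=cv2.INTER_NEAREST)
q=((proj(c,[P(.05,-.059,0),P(.05,.059,0),P(.05,.059,.14),P(.05,-.059,.14),P(-.05,.059,.14),P(-.05,.059,0),P(0,-.049,.18),P(0,.049,.18)])-[x0,y0]+.5)*f)
for p in q: cv2.circle(im,(int(p[0]),int(p[1])),3,(0,255,0),-1)
a=cv2.imread('pics/ov_30.png');im=im[:440];cv2.imwrite('pics/fin.png',cv2.resize(np.hstack([a[:440],im[:440]]),(800,293)))
E
```

```text
(no output)
```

View pics/fin.png

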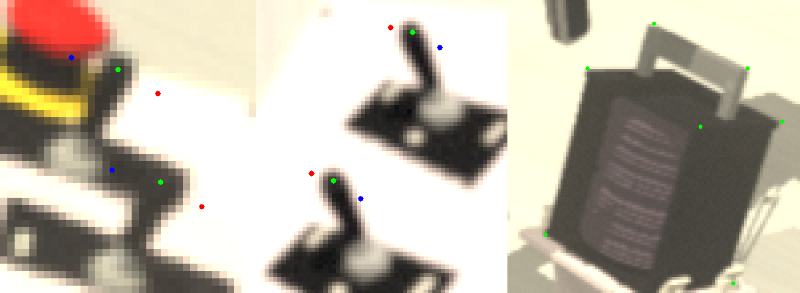

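Both levers sit on their off marks, and the cassette's corners fall on the predicted seated pose. Handing in.

```bash
python3 -c "
from workcell import ctrl
print(ctrl.job_done(), ctrl.sense()['t'])"
```

```text
the job is handed in; nothing more can be done
the job is handed in; nothing more can be done
```

Both toggles are off and the cassette is seated on the lift platform. I handed the job in at about 37 s of the 66 s allowed.

**Toggles:** I pushed the lift toggle down the face and the tilt toggle up it, using the closed fingertips. Each snapped to its off position, and the push force fell to zero. The first push on the tilt lever jammed by friction at about 29 N, so I backed off and pushed along its arc instead. The last images, in both fixed views, show both levers at the off position. Both base plates turned out to be rotated about 18° from the console's own direction, so I pushed along the levers' measured direction.

**Cassette:** I set its upper bottom edge on the slope, held level, then let it lean down slowly inside loosely open jaws.
- **Pose:** In the last scene image its corners and handle match the predicted seated pose to about a pixel, between the guides and with the open side up the slope.
- **Stops:** Pushing each side wall at 6 to 8 N gave a firm stop at the same depth on both sides.

**Checks that disagreed:**
- An earlier wrist view of the platform holes suggested the cassette was 2–3 mm short of the stops. The push test contradicted this.
- An earlier side-camera overlay was about 2 pixels (3 to 4 mm) off the seated pose. I put that down to calibration.
- While looking for the wall, the fingertip went about 1 cm into the cassette's open side twice. I felt no contact, and the images showed nothing moved.

The emergency stop looked untouched in the last images, and the other objects looked unmoved.

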